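# Pack the dissection kit tray and lock it to its dock

## Task

Get the dissecting kit ready beside the microscopes: the forceps already lie in the tray lane next to the lock, so lay the green probe in the middle lane and the yellow spatula in the last lane, flat and lengthwise, either way round. Then slide the tray along its rails until it meets the sprung buffers with its headed stud inside the cam lock, and turn the lock clockwise by its wing until it draws the tray tight against the stops. Leave the dish, jar, slide box and water bottle where they stand.

Things in the scene. Friction and masses are not known exactly. Their poses are not given: they have to be found in the camera images.
- dock: Fixed aluminium dock: base plate 190 (x) x 315 (y) x 10 mm, y -165 to +150; origin on the table, z up. Two grey rails (inner faces x = +-76.5, 12 wide, y -160 to +65, top 26 mm above the table) guide the tray along y with 1.5 mm play each side. Cam lock on a blue bed at the +y end, its axis crossing the stud's line at (0, 106, 50) mm.
- stops (a point): Middle of the dock's stop face (dock 0, +70, 19.5 mm), axes as the dock's. Steel stops either side, top 36 mm above the table; the stud passes between. Two black sprung buffers (8 mm rods at x = +-34 mm) stand 8 mm out of the face towards -y; they push back with 2 N at first touch, 7 N fully pressed.
- tray: Loose white kit tray, about 0.7 kg, 150 (x) x 166 (y) mm, lying on the dock base; origin centre of its underside, axes as the dock's (+y towards the lock). Tight when its origin is at dock y = -13 mm, meets the buffers at -21; starts at -38 to -68. The cam catches the stud head if it is above -25. Floor 5 mm thick, outer walls 10 mm above the floor, 8 thick at the y ends, 5 at the x sides.
- lane_mid (a point): Centre of the tray's middle lane, on its floor (tray 0, 0, 5 mm). Lanes run along tray x, 140 mm long inside; 4 mm wide ribs at tray y = +-24 mm, 6 mm above the floor, part the three lanes.
- lane_last (a point): Centre of the tray's last lane, farthest from the lock, on its floor (tray 0, -48, 5 mm); from the rib to the end wall 49 mm wide, y -75 to -26. The lane next to the lock is the same at tray y = +48.
- push_tab (a point): Middle of the outer (-y) face of the blue push tab at the tray's -y end (tray 0, -83, 28.5 mm), axes as the tray's: tab 44 wide (x), 8 thick (y), 27 high, top 42 mm over the tray's underside. Push it towards +y.
- stud_head (a point): Centre of the steel stud's head (tray 0, 110, 40 mm), 18 mm across, 6 thick along y; its 7 mm neck runs along y from a white tab (26 wide, top 50 mm over the tray's underside) at the tray's +y end.
- cam (a joint): Cam lock's turn in rad, 0 (open) to 2.4 (end stop), growing clockwise looking down on the wing. Starts at 0 to 0.3, open for the stud. From about 0.8 to 2.1 its orange curved slot draws the head in; from 2.1 to 2.4 it holds the tray tight, the red end of the wing then pointing at the tray (at 2.25 exactly). Stays where left; friction 0.1 N m, drawing takes up to about 0.4.
- cam_grip (a point): Middle of the cam lock's black wing, on its turning axis, 27 mm above the stud's line. z: the axis, outwards, leaning 34 degrees from vertical towards dock -x (the robot's side); x: along the wing to its red end; turns with the cam. Wing 50 long (x), 12 thick (y), 26 high (z -13 to +13); under it, at z = -13, a clear round cover 59 mm across.
- probe: Loose dissecting probe, 118 mm long along its x, 40 g: green handle 12 wide x 14 mm high from x = -59 to +21, then a thin steel needle to +59. Origin at half length on the underside; pick up across the handle at the origin.
- spatula: Loose spatula, 118 mm long along its x, 40 g: yellow handle 12 wide x 14 mm high from x = -59 to +21, then a flat steel blade 14 wide to +59. Origin at half length on the underside; pick up across the handle at the origin.
- forceps: Loose steel forceps, 118 mm long along x, 13 wide, 12 high, already in the lane next to the lock (tray y = +48); to stay there. Origin at half length on the underside.
- dish: Bystander: covered glass dish, 92 mm across, 19 high; origin centre of underside.
- jar: Bystander: amber specimen jar, 56 mm across, 70 high; origin centre of underside.
- slidebox: Bystander: white slide box 60 x 110 x 35 mm high; origin centre of underside.
- water: Bystander: clear water bottle with blue cap, 64 mm across, 170 high; origin centre of underside.
Things that resemble listed ones, but are neither listed nor needed, are in the scene too. Of the things shaped like the spatula, the yellow one is meant.

How it is judged:
By the outcome, as a careful person would: the job done as asked, in the order asked, and still so for the second after the job is handed in, with the robot touching nothing.
It also fails if it takes over 72 s, if anything falls off the work surface, if the arm or the gripper's body presses on something with over 40 N, if the wrist force passes 120 N, or if a joint passes its speed limit or range.

## Robot

A 6-joint arm with a two-finger parallel gripper is mounted at the origin on the work surface. World frame = base frame: x ahead of the robot, y to its left, z up, the work surface at z = 0. Lengths are in m, angles in rad, forces in N, time in s.
With the tool pointing down it reaches from about 0.3 to 0.875 m from the base axis. Payload 4.2 kg.
Tool frame: the origin (TCP) lies midway between the tips of the shut fingers; the grasp point (between the pads) lies 19 mm behind it (grip_point_offset is the distance from the TCP to the grasp point, in m); z points along the fingers, y is the direction in which the jaws open and shut (so a half turn about z gives the same grasp; the last joint's range is limited). The gripper opens to 85 mm and grips with 20 to 120 N. Pads are 22 mm wide; open, the fingers measure 114 mm over their backs; the gripper's body (76 mm by 85 mm) begins 54 mm behind the grasp point. The pads swing forward as they close: fully open they stand 13 mm farther back than shut.
Start: joints at [-0.02, 0.32, 1.565, -0, 1.257, -0.02], TCP at [0.575, 0, 0.231] pointing down, gripper open.
Joint ranges: [-3.11, 3.11], [-0.84, 2.01], [0.21, 2.61], [-1.34, 4.49], [0.05, 2.63], [-2.56, 2.56]. Speed limits (rad/s): [2.57, 2.57, 3.14, 3.14, 3.14, 3.14].

## Interface

Orientations are given as a unit quaternion [x, y, z, w].
In Python, from cell import sense, grab_frame, get_calibration, sign_off, spot_in, landmark_of, grip_point_offset gives the robot as it stands.
- The arm moves only by the tool arm_command, never from a script. Its argument "targets" is one flat list of numbers, 6 for each row, row after row: the shift along the tool's x, y, z normalised to -1 to 1, where 1 is 0.02 m, then the turn, a rotation vector about the tool's x, y, z normalised to -1 to 1, where 1 is 4 degrees. In form: [dx, dy, dz, wx, wy, wz, dx, dy, dz, wx, wy, wz, ...]. A call has 1 to 12 rows; each row shifts and turns the commanded pose from where the row before left it, along the tool's axes as they then stand; what a row does not reach is not made up. A row lasts 1/8 s, in which the tool goes at most 62.5 mm and 10.7 degrees, less where a joint would pass 70% of its speed; a pose out of reach is approached as far as the arm can. A call with a number of a shift or a turn outside -1 to 1 is refused whole. A call with a gripper value outside its range is refused whole. "hand" is the closure in counts, from 0 (fully open) to 255 (shut), set as the call begins (left out, the last holds). The fingers move at their own pace and stop on an object; "squeeze" is the grip in N (left out, the last holds). Time passes only in rows, so rows that do not move let the fingers close. It gives the time, the measured TCP pose, the force and the opening at its end, in the units of the state.
- sense(): the state, without advancing time (a new reading comes with each control period).
- grab_frame(name): name is "scene" or "side" or "wrist"; returns the picture (420x560x3 uint8, blue, green, red); there is no depth.
- get_calibration(name): a dict with "fx", "fy", "cx", "cy" (pixels), "R" (3x3) and "t" (3): a world point X has camera coordinates R X + t; the wrist camera has in their place "mount" (4x4, takes a point from camera to tool coordinates, whose origin is the TCP and whose axes are the flange's). Camera axes: x right, y down, z forward; pixel columns grow to the right and rows downward; lengths in m; the calibration is good to about 2 mm. The wrist camera is an equidistant fisheye: a pixel r from the principal point sees the ray r / f radians off the axis. A picture is of the moment at which its call begins: read the wrist's pose just before it. get_calibration takes no time and is no camera call.
- sign_off(): hands the job in, once; it reports no verdict.
Trained networks look in the newest picture that a camera, given by its name, has taken for a name from the list of things; names that differ only in an ending like _2 or _b are one class to them, and where a whole thing is asked for, a point or a joint stands for the part that bears it (a point fixed in the world has none). Each returns a list of dicts, best first, with "confidence" (0 to 1); they miss things now and then, are a little off and sometimes report something else, mostly with a low value. They report only what shows in the picture. A call takes as long as a camera call. They do not tell look-alikes from the thing itself.
- spot_in(thing, camera): "bbox" ([centre column, centre row, width, height] in pixels, round what is visible of it).
- landmark_of(thing, camera): "location" ([row, column] in pixels: a listed point, or the origin of a listed thing).
The state is a dict: "clock": time; "joint_pos": joint angles; "qvel": joint speeds; "joint_torque": joint torques, N m; "tcp_pos": TCP position; "eef_rot": TCP orientation; "wrist_force": force on the tool from outside, world axes, zero at the start; "torque": the same for the moment, N m; "width": opening from 0.0 (shut) to 1.0 (fully open).
Only numpy, scipy, OpenCV 4.12 (cv2) and the standard library are available. Lean on these libraries where they do the work, as an engineer would, in place of code of your own. Each camera call takes 0.05 s, during which the arm holds its last target.

## Working session

There is one attempt and no reset: what is moved stays moved. The work goes in short steps, Python scripts to look and compute and a tool call to move; the robot and the scene stay as the last step left them, time stands still between calls to the robot, and variables do not carry over. Pictures are saved under pics/ and viewed, and the job is handed in when it is done.

Besides the shell and the picture viewer there is one more tool, called after "Request:" in YAML: its name, and indented under it one key for each argument. arm_command: Moves the arm, as the interface text tells. Its arguments: {"type":"object","properties":{"targets":{"type":"array","items":{"type":"number","minimum":-1,"maximum":1}},"hand":{"type":"number"},"squeeze":{"type":"number"}},"required":["targets"]}

```bash
mkdir -p pics; ls; python3 - <<'E'
from cell import *
import cv2,numpy as np
print(sense()); print(grip_point_offset)
for n in ["scene","side","wrist"]:
    f=grab_frame(n); cv2.imwrite(f"pics/{n}0.png",f)
    print(n,get_calibration(n))
    for t in ["dock","tray","push_tab","stud_head","cam_grip","probe","spatula","lane_mid","lane_last","stops","forceps","dish","jar","slidebox","water"]:
        pass
E
```

```text
pics
{'clock': 0.0, 'joint_pos': array([-2.00068315e-02,  3.20267174e-01,  1.56569073e+00, -1.30341442e-05,
        1.25740013e+00, -1.99877887e-02]), 'qvel': array([ 5.37310249e-04, -1.24628468e-03, -2.61725905e-03, -3.68094452e-04,
       -1.02738907e-03, -2.63873529e-05]), 'joint_torque': array([ 7.05825660e-04, -4.15526962e+01, -2.34157133e+01, -1.88356019e-06,
        8.09230405e-03,  1.54784908e-05]), 'tcp_pos': array([5.74513643e-01, 2.62294681e-06, 2.30491921e-01]), 'eef_rot': array([ 7.07111814e-01,  7.07101198e-01, -6.16020654e-04, -6.32218553e-04]), 'wrist_force': array([-1.16461738,  0.03332026,  0.80694707]), 'torque': array([ 0.05109468,  0.01144887, -0.01823444]), 'width': 1.0010734709981504}
0.0187
scene {'fx': 449.3759168062088, 'fy': 449.3759168062088, 'cx': 275.52244078374923, 'cy': 213.0691860936612, 'R': array([[ 0.68322312,  0.73020811,  0.00151395],
       [ 0.60596532, -0.56581538, -0.55915919],
       [-0.40744596,  0.38294788, -0.82905893]]), 't': array([-0.410769 , -0.3228355,  1.20004  ])}
side {'fx': 540.7488851065685, 'fy': 540.7488851065685, 'cx': 273.6506628319727, 'cy': 209.33068617936775, 'R': array([[-8.34173355e-01, -5.51502307e-01,  1.41576934e-04],
       [-3.10306581e-01,  4.69141146e-01, -8.26810989e-01],
       [ 4.55921748e-01, -6.89747628e-01, -5.62479839e-01]]), 't': array([0.49189577, 0.23900175, 1.05630782])}
wrist {'fx': 325.19226210127806, 'fy': 325.19226210127806, 'cx': 283.97250014665934, 'cy': 213.7466828836569, 'mount': array([[ 1.65270902e-04, -9.51271613e-01, -3.08354164e-01,
         7.97485537e-02],
       [ 9.99999875e-01,  1.14439658e-05,  5.00672862e-04,
        -3.94706118e-04],
       [-4.72747087e-04, -3.08354208e-01,  9.51271496e-01,
        -1.42315385e-01],
       [ 0.00000000e+00,  0.00000000e+00,  0.00000000e+00,
         1.00000000e+00]])}
```

View pics/scene0.png

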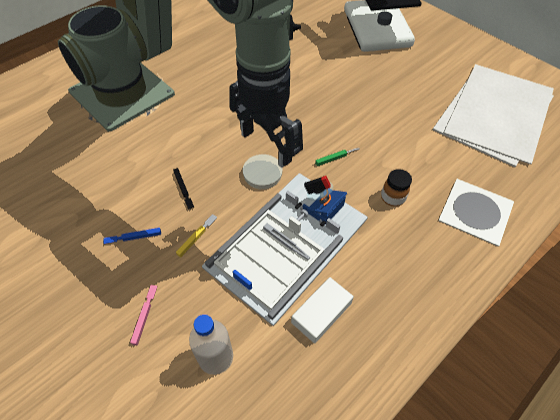

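View pics/side0.png

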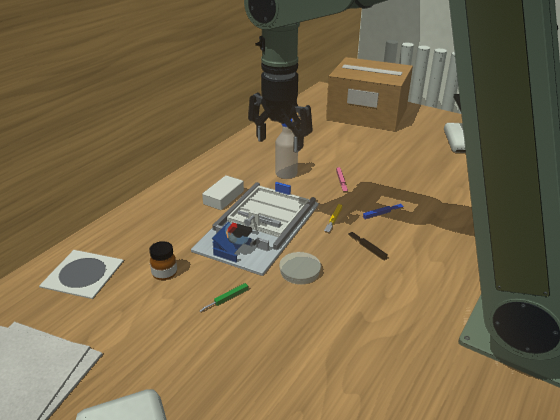

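View pics/wrist0.png

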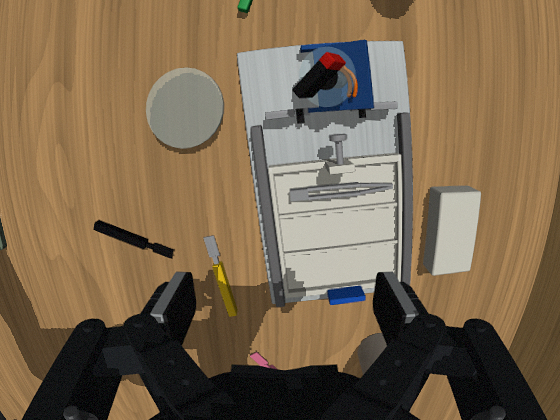

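The wrist view shows the yellow spatula at (222,278), the dock at about (325,200), and the cam wing at (320,75) with its red end at (333,62). The scene view shows the green probe at (335,157). The black, blue and pink tools are look-alikes.

```bash
cat > h.py <<'E'
from cell import *
import cv2,numpy as np
from scipy.spatial.transform import Rotation as Rr
from scipy.optimize import least_squares
def ray(cam,px,st=None):
    c=get_calibration(cam); u=(px[0]-c['cx'])/c['fx']; v=(px[1]-c['cy'])/c['fy']
    if cam=='wrist':
        r=np.hypot(u,v); s=np.sin(r)/r if r>1e-9 else 1
        d=np.array([u*s,v*s,np.cos(r)]); M=c['mount']
        R=Rr.from_quat(st['eef_rot']).as_matrix()
        return R@M[:3,3]+st['tcp_pos'], R@M[:3,:3]@d
    d=np.array([u,v,1.]); d/=np.linalg.norm(d)
    return -c['R'].T@c['t'], c['R'].T@d
def proj(cam,X,st=None):
    c=get_calibration(cam)
    if cam=='wrist':
        R=Rr.from_quat(st['eef_rot']).as_matrix(); M=c['mount']
        p=M[:3,:3].T@(R.T@(X-st['tcp_pos'])-M[:3,3])
        th=np.arctan2(np.hypot(p[0],p[1]),p[2]); a=np.arctan2(p[1],p[0])
        return np.array([c['cx']+c['fx']*th*np.cos(a),c['cy']+c['fy']*th*np.sin(a)])
    p=c['R']@X+c['t']; return np.array([c['cx']+c['fx']*p[0]/p[2],c['cy']+c['fy']*p[1]/p[2]])
def atz(cam,px,z,st=None):
    o,d=ray(cam,px,st); return o+d*(z-o[2])/d[2]
def snap(cam,name=None):
    st=sense(); f=grab_frame(cam)
    if name: cv2.imwrite(f'pics/{name}.png',f)
    return st,f
E
python3 - <<'E'
from h import *
Z=dict(stops=.0195,tray=.01,lane_mid=.015,lane_last=.015,push_tab=.0385,stud_head=.05,cam_grip=.05+.027*np.cos(.593),probe=0,spatula=0,forceps=.015,dock=0,dish=0,jar=0,slidebox=0,water=0)
for cam in ["wrist","scene","side"]:
    st,f=snap(cam)
    for t in Z:
        for r in landmark_of(t,cam)[:4]:
            if r['confidence']<.3: continue
            l=r['location']; print(cam,t,round(r['confidence'],2),np.round(l[::-1]),np.round(atz(cam,l[::-1],Z[t],st),4))
print(sense()['clock'])
E
```

```text
wrist stops 0.75 [331. 110.] [0.6252 0.0822 0.0195]
wrist tray 0.79 [339. 227.] [ 0.6401 -0.0546  0.01  ]
wrist lane_mid 0.97 [340. 228.] [ 0.6408 -0.0539  0.015 ]
wrist lane_last 0.87 [340. 267.] [ 0.6436 -0.1059  0.015 ]
wrist push_tab 0.74 [344. 295.] [ 0.6473 -0.1334  0.0385]
wrist stud_head 0.88 [339. 137.] [0.6289 0.0557 0.05  ]
wrist stud_head 0.43 [450. 224.] [ 0.7663 -0.0368  0.05  ]
wrist cam_grip 0.94 [319.  75.] [0.6059 0.114  0.0724]
wrist spatula 0.98 [220. 275.] [ 0.4892 -0.1266  0.    ]
wrist spatula 0.67 [134. 234.] [ 0.3754 -0.0693  0.    ]
wrist spatula 0.52 [279. 375.] [ 0.5668 -0.3111  0.    ]
wrist forceps 0.84 [343. 186.] [ 0.6419 -0.0033  0.015 ]
wrist dish 0.93 [186. 104.] [0.4603 0.0927 0.    ]
wrist water 0.64 [373. 348.] [ 0.7119 -0.2595  0.    ]
scene stops 0.75 [310. 215.] [0.6279 0.0768 0.0195]
scene stops 0.5 [320. 186.] [0.5885 0.1481 0.0195]
scene tray 0.77 [269. 256.] [ 0.6365 -0.0518  0.01  ]
scene tray 0.6 [272. 256.] [ 0.6409 -0.0478  0.01  ]
scene lane_mid 0.65 [271. 257.] [ 0.6447 -0.0521  0.015 ]
scene lane_last 0.58 [255. 276.] [ 0.6538 -0.10
[... 1671 characters left out ...]
]
side spatula 0.79 [368. 247.] [ 0.3731 -0.0745  0.    ]
side spatula 0.66 [388. 211.] [ 0.3939 -0.2386  0.    ]
side spatula 0.55 [335. 218.] [ 0.4939 -0.1368  0.    ]
side spatula 0.52 [340. 180.] [ 0.5695 -0.3122  0.    ]
side forceps 0.46 [257. 222.] [0.6365 0.0021 0.015 ]
side dock 0.7 [224. 298.] [0.5479 0.2511 0.    ]
side dock 0.62 [254. 232.] [0.6304 0.0245 0.    ]
side dish 0.65 [295. 271.] [ 0.4698  0.0951 -0.    ]
side jar 0.78 [163. 272.] [0.7135 0.2584 0.    ]
side slidebox 0.93 [228. 197.] [ 0.782  -0.0653  0.    ]
side slidebox 0.49 [299. 270.] [0.4648 0.087  0.    ]
side water 0.93 [289. 176.] [ 0.7027 -0.2507  0.    ]
side water 0.43 [164. 273.] [0.7098 0.2595 0.    ]
2.55
```

```bash
python3 - <<'E'
from h import *
w=cv2.imread('pics/wrist0.png'); s=cv2.imread('pics/scene0.png'); d=cv2.imread('pics/side0.png')
a=cv2.resize(w[220:330,80:260],None,fx=4,fy=4,interpolation=cv2.INTER_CUBIC)[:440,:720]
b=cv2.resize(s[140:175,300:375],(396,160),interpolation=cv2.INTER_CUBIC)
c=cv2.resize(d[275:320,190:260],(396,160),interpolation=cv2.INTER_CUBIC)
o=np.zeros((600,792,3),np.uint8); o[:440,:720]=a; o[440:,:396]=b; o[440:,396:]=c
cv2.imwrite('pics/crop0.png',o)
st=sense()
for cam,f in (('wrist',w),('scene',s),('side',d)):
    h=cv2.cvtColor(f,cv2.COLOR_BGR2HSV)
    for nm,lo,hi in (('yellow',(24,170,80),(32,255,255)),('green',(55,150,50),(75,255,255))):
        m=cv2.inRange(h,lo,hi)
        n,L,S,C=cv2.connectedComponentsWithStats(m)
        for i in range(1,n):
            if S[i,4]>40:
                ys,xs=np.nonzero(L==i); P=np.array([atz(cam,(x,y),.010,st)[:2] for x,y in zip(xs,ys)])
                r=cv2.minAreaRect(P.astype(np.float32)*1000); mu,e,_=cv2.PCACompute2(P,mean=None)
                print(cam,nm,S[i],np.round(C[i]),np.round(r[0],1),np.round(r[1],1),'axis deg',np.degrees(np.arctan2(e[0,1],e[0,0])))
E
```

```text
wrist yellow [213 262  24  54 432] [224. 288.] [ 496.9 -143.6] [13.8 83. ] axis deg 99.98907831457853
wrist green [238   0  13  12 104] [244.   5.] [529.8 205.1] [15.8 11.4] axis deg 59.244050293126534
scene yellow [176 226  29  31 222] [190. 241.] [ 500.1 -146.1] [14.8 79.3] axis deg 102.00336804815376
scene green [316 150  31  16 171] [331. 157.] [543.  233.3] [81.4 15.5] axis deg 72.24483358530586
side yellow [329 204  13  20 100] [335. 213.] [ 495.8 -143.3] [14.1 87.4] axis deg 101.73090907074887
side green [215 284  32  18 117] [230. 292.] [542.  236.5] [77.1  9. ] axis deg 71.57520726478482
```

View pics/crop0.png

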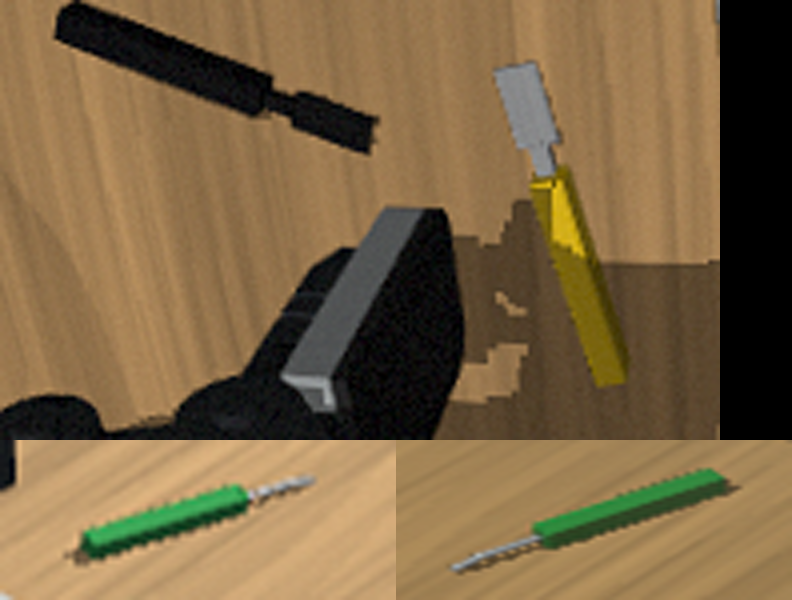

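Spatula candidates in the scene view: black (182,187), blue (133,238), pink (143,314) and yellow (195,237). The task names the yellow one, which is at wrist (222,278), and the crop confirms a yellow handle with a flat blade. The probe is the only green tool, at scene (331,157), and the crop shows its needle.

I'm moving over the probe now.

Request:
arm_command:
  targets: [1,-0.3,0.3,0,0,0,1,-0.3,0.3,0,0,0,1,-0.3,0.3,0,0,0,1,-0.3,0.3,0,0,0,1,-0.3,0.4,0,0,0,1,-0.3,0.5,0,0,0,1,-0.3,0.5,0,0,0,1,0,0.5,0,0,0.9,1,0,0.5,0,0,0.9,1,0,0.5,0,0,0.9,1,0,0.5,0,0,0.9,1,0,0.3,0,0,0.9]
  hand: 0
  squeeze: 40

```text
clock: 4.05
tcp_pos: [0.5448, 0.2402, 0.1324]
eef_rot: [0.81, 0.587, -0.0, -0.0]
wrist_force: [-0.0, 0.6, 0.9]
width: 0.998
```

```bash
cat >> h.py <<'E'
def blob(f,cam,st,lo,hi,z,minA=40):
    h=cv2.cvtColor(f,cv2.COLOR_BGR2HSV); m=cv2.inRange(h,lo,hi); n,L,S,C=cv2.connectedComponentsWithStats(m)
    for i in range(1,n):
        if S[i,4]>minA:
            ys,xs=np.nonzero(L==i); P=np.array([atz(cam,(x,y),z,st)[:2] for x,y in zip(xs,ys)])
            r=cv2.minAreaRect(P.astype(np.float32)*1000); mu,e,_=cv2.PCACompute2(P,mean=None)
            print(cam,S[i],np.round(C[i]),np.round(r[0],1),np.round(r[1],1),'rect ang',round(r[2],1),'axis deg',np.degrees(np.arctan2(e[0,1],e[0,0])))
YEL=((24,170,80),(32,255,255)); GRN=((55,150,50),(75,255,255))
def yaw(st):
    R=Rr.from_quat(st['eef_rot']).as_matrix(); return np.degrees(np.arctan2(R[1,1],R[0,1]))
E
python3 - <<'E'
from h import *
st,f=snap('wrist','w1'); print(st['tcp_pos'],yaw(st),st['joint_pos'])
blob(f,'wrist',st,*GRN,.012)
for r in landmark_of('probe','wrist')[:2]: print(r, atz('wrist',r['location'][::-1],0,st))
E
```

```text
[0.54477663 0.2402146  0.13238218] -18.094358057053217 [ 3.95984093e-01  4.27904020e-01  1.66000905e+00 -1.10548145e-05
  1.05468254e+00  7.11795428e-01]
wrist [ 274  165   14   91 1191] [280. 210.] [540.2 237.5] [80.5 11. ] rect ang 71.4 axis deg 71.33226810815421
{'location': [189.3, 277.8], 'confidence': 0.61} [0.54313919 0.25424402 0.        ]
{'location': [348.8, 254.8], 'confidence': 0.38} [0.46201066 0.0923078  0.        ]
```

View pics/w1.png

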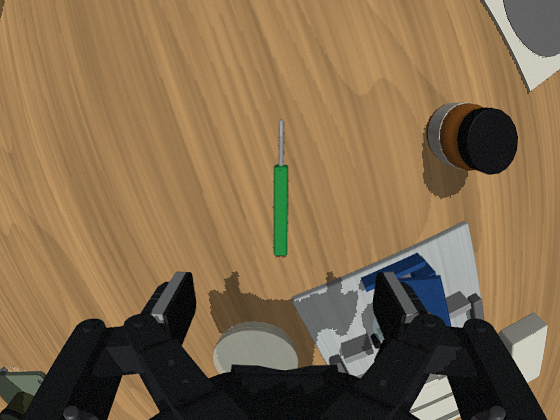

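Wrist view w1 shows the green handle at (280,210) and the needle tip at (282,120). It measures 80.5 x 11 mm, close to the stated size. Descending.

Request:
arm_command:
  targets: [0.3,-0.1,1,0,0,0,0.3,-0.07,1,0,0,0.1,0,0,1,0,0,0,0,0,1,0,0,0,0,0,1,0,0,0,0,0,0.8,0,0,0,0,0,0.5,0,0,0,0,0,0,0,0,0]

```text
clock: 5.15
tcp_pos: [0.5457, 0.2511, 0.0068]
eef_rot: [0.811, 0.585, -0.001, -0.0]
wrist_force: [-0.3, -0.3, 0.7]
width: 1.001
```

Request:
arm_command:
  targets: [0,0,0,0,0,0,0,0,0,0,0,0,0,0,0,0,0,0,0,0,0,0,0,0,0,0,0,0,0,0]
  hand: 255

```text
clock: 5.78
tcp_pos: [0.5462, 0.2514, 0.0077]
eef_rot: [0.811, 0.585, 0.0, 0.0]
wrist_force: [-0.5, 0.8, 3.1]
width: 0.118
```

```bash
cat >> h.py <<'E'
def plan(segs,st=None):
    """segs: list of (xyz,quat or yawdeg,nrows); prints rows in tool units, rounded, accounting rounding"""
    st=st or sense(); p=np.array(st['tcp_pos']); R=Rr.from_quat(st['eef_rot'])
    out=[]
    for xyz,o,n in segs:
        if np.isscalar(o):
            a=np.radians(o); T=Rr.from_matrix(np.array([[-np.sin(a),np.cos(a),0],[np.cos(a),np.sin(a),0],[0,0,-1]]).T.T) 
        else: T=Rr.from_quat(o)
        for k in range(n,0,-1):
            d=R.inv().apply((np.array(xyz)-p)/k)/.02; w=(R.inv()*T).as_rotvec()/k/np.radians(4)
            d=np.round(d,2);w=np.round(w,2); out.append(list(d)+list(w))
            p=p+R.apply(d*.02); R=R*Rr.from_rotvec(w*np.radians(4))
    o=np.array(out); print('max',abs(o[:,:3]).max(),abs(o[:,3:]).max(),'end',p)
    for i,r in enumerate(o): print(i+1,', '.join('%g'%(x+0) for x in r))
E
python3 - <<'E'
from h import *
st=sense();print(yaw(st))
a=np.radians(10)
plan([((.546,.252,.088),-18.,4),((.557,.215,.17),-27,4),((.635,-.060,.19),-84,16)])
E
```

```text
-18.402801499094835
max 1.03 0.9 end [ 0.63506931 -0.05993144  0.18997603]
1 0.01, 0, -1, 0, 0, -0.03
2 0.01, -0.01, -1, 0, 0, -0.02
3 0, 0, -1.01, 0, 0, -0.03
4 0.01, -0.01, -1, 0.01, -0.01, -0.02
5 -0.4, 0.27, -1.03, 0, 0, 0.56
6 -0.39, 0.29, -1.02, 0, 0, 0.56
7 -0.37, 0.31, -1.03, 0, 0, 0.56
8 -0.36, 0.32, -1.02, 0, 0, 0.57
9 -0.66, 0.61, -0.06, 0, 0, 0.89
10 -0.62, 0.65, -0.06, 0, 0, 0.89
11 -0.57, 0.68, -0.06, 0, 0, 0.89
12 -0.53, 0.72, -0.06, 0, 0, 0.89
13 -0.49, 0.75, -0.06, 0, 0, 0.89
14 -0.44, 0.78, -0.06, 0, 0, 0.89
15 -0.39, 0.8, -0.06, 0, 0, 0.89
16 -0.34, 0.83, -0.06, 0, 0, 0.89
17 -0.29, 0.85, -0.07, 0, 0, 0.89
18 -0.23, 0.86, -0.06, 0, 0, 0.89
19 -0.18, 0.87, -0.07, 0, 0, 0.89
20 -0.12, 0.88, -0.06, 0, 0, 0.89
21 -0.07, 0.89, -0.07, 0, 0, 0.89
22 -0.01, 0.89, -0.06, 0, 0, 0.89
23 0.04, 0.89, -0.07, 0, 0, 0.89
24 0.1, 0.89, -0.06, 0, 0, 0.9
```

Request:
arm_command:
  targets: [0,0,-1,0,0,0,0,0,-1,0,0,0,0,0,-1,0,0,0,0,0,-1,0,0,0,-0.4,0.3,-1,0,0,0.6,-0.4,0.3,-1,0,0,0.6,-0.4,0.3,-1,0,0,0.5,-0.4,0.3,-1,0,0,0.5,-0.65,0.6,-0.1,0,0,0.9,-0.6,0.65,-0.1,0,0,0.9,-0.55,0.7,-0.1,0,0,0.9,-0.55,0.7,-0.1,0,0,0.9]

```text
clock: 7.28
tcp_pos: [0.5758, 0.143, 0.1747]
eef_rot: [0.913, 0.408, -0.001, -0.0]
wrist_force: [0.5, 0.1, 0.1]
width: 0.122
```

Request:
arm_command:
  targets: [-0.5,0.75,0,0,0,0.9,-0.45,0.8,0,0,0,0.9,-0.4,0.8,0,0,0,0.9,-0.35,0.85,-0.1,0,0,0.9,-0.3,0.85,-0.1,0,0,0.9,-0.2,0.85,-0.1,0,0,0.9,-0.2,0.85,-0.1,0,0,0.9,-0.1,0.9,-0.1,0,0,0.9,-0.1,0.9,0,0,0,0.9,0,0.9,0,0,0,0.9,0.05,0.9,0,0,0,0.9,0.1,0.9,0,0,0,0.9]

```text
clock: 8.78
tcp_pos: [0.6325, -0.0652, 0.1852]
eef_rot: [0.999, 0.043, -0.0, -0.0]
wrist_force: [0.9, 0.5, -0.3]
width: 0.123
```

```bash
python3 - <<'E'
from h import *
st,f=snap('wrist','w2'); print(st['tcp_pos'],yaw(st),st['joint_pos'],st['width'])
np.save('w2.npy',np.r_[st['tcp_pos'],st['eef_rot']])
Z=dict(stops=.0195,tray=.01,lane_mid=.015,lane_last=.015,push_tab=.0385,stud_head=.05,cam_grip=.05+.027*np.cos(.593),forceps=.015,probe=.18)
for t in Z:
  for r in landmark_of(t,'wrist')[:2]:
    l=r['location']; print(t,round(r['confidence'],2),np.round(l[::-1]),np.round(atz('wrist',l[::-1],Z[t],st),4))
E
```

```text
[ 0.63246535 -0.06517419  0.18524443] -85.03956968051236 [-1.20788685e-01  4.44671552e-01  1.48749189e+00  3.25852868e-05
  1.20948396e+00  1.36342028e+00] 0.12315385742587628
stops 0.83 [144. 187.] [0.6278 0.081  0.0195]
stops 0.17 [154. 197.] [0.6182 0.0695 0.0195]
tray 0.68 [275. 186.] [ 0.6363 -0.0551  0.01  ]
lane_mid 0.61 [273. 185.] [ 0.6387 -0.0535  0.015 ]
lane_last 0.7 [322. 183.] [ 0.6448 -0.1007  0.015 ]
push_tab 0.69 [363. 186.] [ 0.6506 -0.1364  0.0385]
stud_head 0.93 [154. 197.] [0.6275 0.0564 0.05  ]
cam_grip 0.84 [ 96. 223.] [0.6041 0.1107 0.0724]
forceps 0.84 [225. 178.] [ 0.6418 -0.0049  0.015 ]
probe 0.8 [283. 268.] [ 0.6345 -0.0637  0.18  ]
probe 0.58 [228. 179.] [ 0.6781 -0.0343  0.18  ]
```

View pics/w2.png

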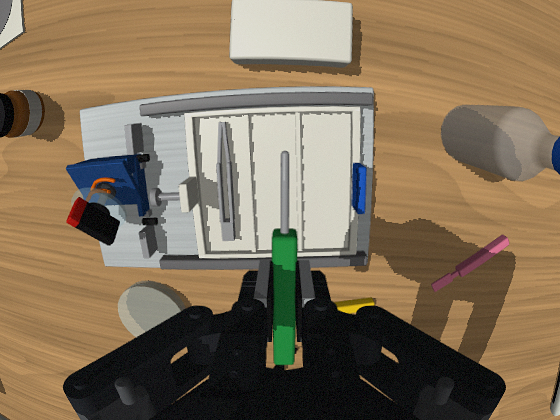

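The probe is held straight, with its handle at (285,300) and its needle up to (285,155). The tray is in full view from about (187,107) to (372,265). I'll fit the dock and tray pose from its corners.

```bash
python3 - <<'E'
import cv2
f=cv2.imread('pics/w2.png')[80:280,180:385]
f=cv2.resize(f,None,fx=3,fy=3,interpolation=cv2.INTER_CUBIC)
for i in range(0,205,20): cv2.putText(f,str(180+i),(i*3,10),0,.35,(0,0,255)); cv2.line(f,(i*3,12),(i*3,18),(0,0,255))
for i in range(0,200,20): cv2.putText(f,str(80+i),(0,i*3+4),0,.35,(0,0,255)); cv2.line(f,(24,i*3),(30,i*3),(0,0,255))
cv2.imwrite('pics/w2c.png',f)
E
```

```text
(no output)
```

View pics/w2c.png

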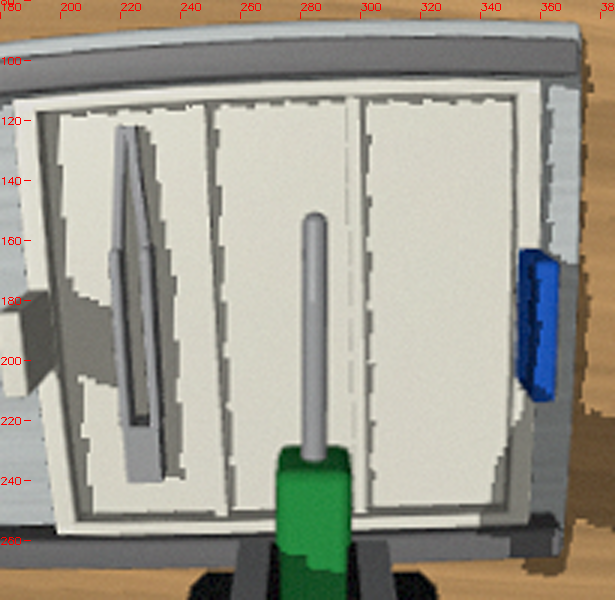

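```bash
cat > fit.py <<'E'
from h import *
v=np.load('w2.npy'); st=dict(tcp_pos=v[:3],eef_rot=v[3:])
cr=[((14,101),(75,83,15)),((541,79),(75,-83,15)),((528,523),(-75,-83,15)),((57,533),(-75,83,15)),
((211,105),(70,24,11)),((225,515),(-70,24,11)),((357,97),(70,-24,11)),((362,508),(-70,-24,11))]
obs=[((c[0]/3+180,c[1]/3+80),np.array(X)/1000.) for c,X in cr]
def res(q,full=False):
    R=Rr.from_euler('z',q[2]); r=[proj('wrist',R.apply(X)+[q[0],q[1],.01+(q[3] if len(q)>3 else 0)],st)-p for p,X in obs]
    return np.ravel(r)
for q0 in ([.64,-.054,.1],[.64,-.054,.1,0]):
    s=least_squares(res,q0); print(np.round(s.x,4),np.degrees(s.x[2]),np.round(s.fun.reshape(-1,2),1).tolist())
E
python3 fit.py
```

```text
[ 0.64   -0.0554  0.1132] 6.483442863143638 [[0.4, -1.1], [1.7, 0.4], [1.3, 0.6], [0.3, 0.8], [-3.1, -1.5], [-0.4, 0.4], [-0.2, -0.5], [0.2, 1.7]]
[ 0.6393 -0.0554  0.1132 -0.0034] 6.484544085678387 [[1.3, -0.5], [0.7, 1.1], [0.5, -0.2], [1.1, -0.1], [-2.8, -0.9], [-0.2, -0.5], [-0.4, 0.1], [-0.1, 0.9]]
```

```bash
python3 - <<'E'
from h import *
plan([((.636,-.0555,.165),-83.6,1),((.636,-.0555,.0245),-83.6,7)])
E
```

```text
max 1.02 0.29 end [ 0.63596336 -0.05544342  0.02442696]
1 0.23, -0.38, 1.02, 0, 0, -0.29
2 0, 0, 1, 0, 0, 0
3 0, 0, 1, 0, 0, 0
4 0, 0, 1.01, 0, 0, 0
5 0, 0, 1, 0, 0, 0
6 0, 0, 1.01, 0, 0, 0
7 0, 0, 1, 0, 0, 0
8 0, 0, 1.01, 0, 0, 0
```

Request:
arm_command:
  targets: [0.23,-0.38,1,0,0,-0.3,0,0,1,0,0,0,0,0,1,0,0,0,0,0,1,0,0,0,0,0,1,0,0,0,0,0,1,0,0,0,0,0,0.7,0,0,0,0,0,0,0,0,0]

```text
clock: 10.28
tcp_pos: [0.6354, -0.0558, 0.0504]
eef_rot: [0.998, 0.056, -0.001, -0.0]
wrist_force: [-0.3, -0.0, -1.2]
width: 0.122
```

```bash
python3 - <<'E'
from h import *
st,f=snap('wrist','w3'); print(st['tcp_pos'],yaw(st),st['wrist_force'],st['width'])
E
```

```text
[ 0.63541687 -0.05577082  0.05035473] -83.58505575519972 [-0.31492239 -0.02836496 -1.21932707] 0.12229642419697151
```

View pics/w3.png

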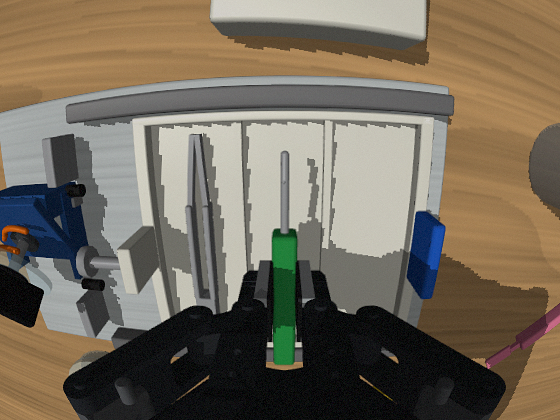

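The probe is aligned over the middle lane, between the ribs at columns 242 and 330. Lowering it and releasing.

Request:
arm_command:
  targets: [0,0,0.7,0,0,0,0,0,0.55,0,0,0,0,0,0,0,0,0,0,0,0,0,0,0]

```text
clock: 10.82
tcp_pos: [0.6362, -0.0561, 0.0264]
eef_rot: [0.998, 0.056, 0.0, 0.0]
wrist_force: [0.3, 0.2, -0.9]
width: 0.118
```

Request:
arm_command:
  targets: [0,0,0.15,0,0,0,0,0,0,0,0,0]

```text
clock: 11.08
tcp_pos: [0.636, -0.056, 0.0233]
eef_rot: [0.998, 0.056, 0.0, 0.0]
wrist_force: [0.4, -0.6, -0.4]
width: 0.123
```

Request:
arm_command:
  targets: [0,0,0,0,0,0,0,0,0,0,0,0]
  hand: 170

```text
clock: 11.32
tcp_pos: [0.6362, -0.056, 0.0235]
eef_rot: [0.998, 0.056, 0.0, 0.0]
wrist_force: [-0.5, 0.5, -0.1]
width: 0.329
```

```bash
python3 - <<'E'
from h import *
plan([((.636,-.056,.063),-83.6,2),((.63,-.06,.12),-72,3),((.494,-.140,.135),11,21)])
E
```

```text
max 0.99 0.99 end [ 0.49397546 -0.14008414  0.13497128]
1 -0.01, 0, -0.99, 0, 0, 0
2 0, 0, -0.98, 0, -0.01, 0
3 -0.11, 0.05, -0.95, 0, 0, -0.97
4 -0.11, 0.05, -0.95, 0, 0, -0.96
5 -0.11, 0.04, -0.95, 0, 0, -0.97
6 -0.37, 0.08, -0.04, 0, 0, -0.99
7 -0.37, 0.06, -0.04, 0, 0, -0.99
8 -0.37, 0.03, -0.04, 0, 0, -0.99
9 -0.38, 0, -0.04, 0, 0, -0.99
10 -0.38, -0.02, -0.03, 0, 0, -0.99
11 -0.37, -0.05, -0.04, 0, 0, -0.99
12 -0.37, -0.07, -0.03, 0, 0, -0.99
13 -0.36, -0.1, -0.04, 0, 0, -0.99
14 -0.35, -0.12, -0.03, 0, 0, -0.99
15 -0.35, -0.15, -0.04, 0, 0, -0.99
16 -0.33, -0.17, -0.03, 0, 0, -0.99
17 -0.32, -0.19, -0.04, 0, 0, -0.99
18 -0.31, -0.22, -0.03, 0, 0, -0.99
19 -0.29, -0.24, -0.04, 0, 0, -0.98
20 -0.28, -0.26, -0.03, 0, 0, -0.99
21 -0.26, -0.27, -0.04, 0, 0, -0.98
22 -0.24, -0.29, -0.03, 0, 0, -0.99
23 -0.21, -0.31, -0.04, 0, 0, -0.98
24 -0.19, -0.32, -0.03, 0, 0, -0.99
25 -0.17, -0.33, -0.04, 0, 0, -0.98
26 -0.16, -0.35, -0.03, 0, 0, -0.99
```

Request:
arm_command:
  targets: [0,0,-1,0,0,0,0,0,-1,0,0,0,-0.1,0,-1,0,0,-1,-0.1,0,-1,0,0,-1,-0.1,0,-0.9,0,0,-1,-0.35,0.05,0,0,0,-1,-0.4,0.05,0,0,0,-1,-0.4,0.05,0,0,0,-1,-0.4,0,0,0,0,-1,-0.4,0,0,0,0,-1,-0.35,-0.05,0,0,0,-1,-0.35,-0.1,0,0,0,-1]

```text
clock: 12.82
tcp_pos: [0.5838, -0.0842, 0.1215]
eef_rot: [0.919, 0.395, 0.0, 0.0]
wrist_force: [-0.2, 0.1, 0.6]
width: 0.33
```

Request:
arm_command:
  targets: [-0.35,-0.1,0,0,0,-1,-0.35,-0.1,0,0,0,-1,-0.35,-0.15,0,0,0,-1,-0.35,-0.2,0,0,0,-1,-0.3,-0.2,0,0,0,-1,-0.3,-0.2,0,0,0,-1,-0.3,-0.25,0,0,0,-1,-0.3,-0.3,0,0,0,-1,-0.25,-0.3,0,0,0,-1,-0.25,-0.3,0,0,0,-1,-0.2,-0.3,0,0,0,-1,-0.2,-0.3,0,0,0,-0.6]
  hand: 0

```text
clock: 14.32
tcp_pos: [0.5057, -0.1308, 0.1215]
eef_rot: [0.689, 0.725, 0.0, 0.0]
wrist_force: [-0.3, 0.2, 0.2]
width: 1.006
```

```bash
python3 - <<'E'
from h import *
st,f=snap('wrist','w4'); print(st['tcp_pos'],yaw(st),st['joint_pos'][5],st['width'])
blob(f,'wrist',st,(20,150,40),(34,255,255),.012)
for r in landmark_of('spatula','wrist')[:3]: print(r, atz('wrist',r['location'][::-1],0,st))
E
```

```text
[ 0.50569919 -0.13079205  0.12153367] 2.8877101080400247 -0.3255592881814979 1.0064683864995796
wrist [ 256  177   30   93 1408] [271. 223.] [ 496.  -143.5] [13.  81.4] rect ang 11.6 axis deg 101.51098298208407
{'location': [133.7, 134.7], 'confidence': 0.59} [ 0.37346474 -0.07050403  0.        ]
{'location': [203.7, 267.2], 'confidence': 0.58} [ 0.49120565 -0.12836696  0.        ]
{'location': [360.4, 328.6], 'confidence': 0.56} [ 0.56319445 -0.30282712  0.        ]
```

View pics/w4.png

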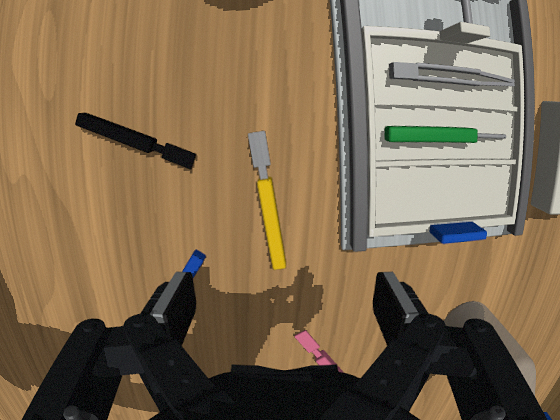

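The probe lies in the middle lane, with its handle at (432,134). The yellow handle is at (271,223) with its blade to (260,145), and it measures 81 x 13 mm. I'll part-close the fingers to 42 mm so they clear the dock edge.

```bash
python3 - <<'E'
from h import *
plan([((.4928,-.128,.09),11.5,2),((.4928,-.128,.007),11.5,5)])
E
```

```text
max 0.83 1.09 end [ 0.49289476 -0.1279829   0.00709921]
1 0.09, -0.31, 0.79, 0, 0, -1.09
2 0.11, -0.31, 0.78, 0, 0, -1.09
3 0, 0, 0.83, 0, 0, 0
4 0, 0, 0.83, 0, 0, 0
5 0, 0, 0.83, 0, 0, 0
6 0, 0, 0.83, 0, 0, 0
7 0, 0.01, 0.83, 0, 0, 0
```

Request:
arm_command:
  targets: [0.1,-0.3,0.8,0,0,-1,0.1,-0.3,0.8,0,0,-1,0,0,0.8,0,0,-0.15,0,0,0.8,0,0,0,0,0,0.8,0,0,0,0,0,0.8,0,0,0,0,0,0.9,0,0,0,0,0,0,0,0,0]
  hand: 128

```text
clock: 15.42
tcp_pos: [0.4931, -0.1274, 0.0064]
eef_rot: [0.634, 0.774, -0.0, -0.001]
wrist_force: [-0.4, -0.2, -0.1]
width: 0.502
```

Request:
arm_command:
  targets: [0,0,0,0,0,0,0,0,0,0,0,0,0,0,0,0,0,0]
  hand: 255

```text
clock: 15.8
tcp_pos: [0.4944, -0.1279, 0.0083]
eef_rot: [0.633, 0.774, 0.0, 0.001]
wrist_force: [-1.1, 0.3, 3.8]
width: 0.126
```

```bash
python3 - <<'E'
from h import *
st=sense(); print(st['tcp_pos'],yaw(st),st['joint_pos'],st['width'],st['wrist_force'])
plan([((.493,-.128,.090),11.5,4),((.50,-.128,.11),17.5,2),((.637,-.1035,.11),96.5,20)])
E
```

```text
[ 0.49439361 -0.1278767   0.0082721 ] 11.388073783101397 [-2.75697807e-01  4.71097994e-01  1.99450724e+00  1.79099092e-04
  6.73816710e-01 -4.74596141e-01] 0.12571664004897373 [-1.08372694  0.27425833  3.77407622]
max 1.03 0.99 end [ 0.63703922 -0.10352088  0.11005492]
1 0, -0.02, -1.02, 0.01, 0, -0.01
2 0, -0.01, -1.02, 0.01, 0, -0.01
3 0, -0.02, -1.02, 0, 0.01, 0
4 0, -0.01, -1.03, 0.01, 0, -0.01
5 -0.03, 0.17, -0.5, 0, 0, -0.75
6 -0.04, 0.17, -0.5, 0, 0, -0.75
7 -0.04, 0.34, 0, 0, 0, -0.99
8 -0.07, 0.34, 0, 0, 0, -0.99
9 -0.09, 0.34, 0, 0, 0, -0.99
10 -0.12, 0.33, 0, 0, 0, -0.99
11 -0.14, 0.32, 0, 0, 0, -0.99
12 -0.16, 0.31, 0, 0, 0, -0.99
13 -0.18, 0.3, 0, 0, 0, -0.99
14 -0.2, 0.28, 0, 0, 0, -0.99
15 -0.22, 0.27, 0, 0, 0, -0.99
16 -0.24, 0.25, 0, 0, 0, -0.99
17 -0.25, 0.24, 0, 0, 0, -0.98
18 -0.27, 0.22, 0, 0, 0, -0.99
19 -0.28, 0.2, 0, 0, 0, -0.98
20 -0.3, 0.18, 0, 0, 0, -0.99
21 -0.31, 0.16, 0, 0, 0, -0.98
22 -0.32, 0.14, 0, 0, 0, -0.99
23 -0.33, 0.11, 0, 0, 0, -0.98
24 -0.33, 0.09, 0, 0, 0, -0.99
25 -0.34, 0.07, 0, 0, 0, -0.98
26 -0.35, 0.05, 0, 0, 0, -0.99
```

Request:
arm_command:
  targets: [0,0,-1,0,0,0,0,0,-1,0,0,0,0,0,-1,0,0,0,0,0,-1,0,0,0,0,0.2,-0.5,0,0,-0.8,0,0.2,-0.5,0,0,-0.8,0,0.4,0,0,0,-1,0,0.4,0,0,0,-1,-0.1,0.4,0,0,0,-1,-0.1,0.4,0,0,0,-1,-0.15,0.35,0,0,0,-1,-0.15,0.35,0,0,0,-1]

```text
clock: 17.3
tcp_pos: [0.5474, -0.1132, 0.1074]
eef_rot: [0.407, 0.913, -0.0, -0.0]
wrist_force: [-0.5, 0.1, -0.2]
width: 0.117
```

```bash
python3 - <<'E'
from h import *
st=sense(); print(st['tcp_pos'],yaw(st),st['width'])
plan([((.648,-.103,.11),96.5,14)])
E
```

```text
[ 0.54737459 -0.11318528  0.10736546] 41.92361620654815 0.11684195329705369
max 0.36 0.98 end [ 0.64797174 -0.10301943  0.10995964]
1 -0.21, 0.29, -0.01, 0, 0, -0.97
2 -0.23, 0.28, -0.01, 0, 0, -0.97
3 -0.25, 0.26, -0.01, 0, 0, -0.98
4 -0.27, 0.24, -0.01, 0, 0, -0.97
5 -0.28, 0.22, -0.01, 0, 0, -0.98
6 -0.3, 0.2, -0.01, 0, 0, -0.97
7 -0.31, 0.18, -0.01, 0, 0, -0.98
8 -0.32, 0.16, -0.01, 0, 0, -0.97
9 -0.34, 0.14, -0.01, 0, 0, -0.98
10 -0.34, 0.12, -0.01, 0, 0, -0.97
11 -0.35, 0.09, -0.01, 0, 0, -0.98
12 -0.36, 0.07, -0.01, 0, 0, -0.97
13 -0.36, 0.05, -0.01, 0, 0, -0.98
14 -0.36, 0.02, 0, 0, 0, -0.97
```

Request:
arm_command:
  targets: [-0.2,0.3,0,0,0,-1,-0.25,0.25,0,0,0,-1,-0.25,0.25,0,0,0,-1,-0.3,0.25,0,0,0,-1,-0.3,0.2,0,0,0,-1,-0.3,0.2,0,0,0,-1,-0.35,0.15,0,0,0,-1,-0.35,0.15,0,0,0,-1,-0.35,0.1,0,0,0,-1,-0.35,0.1,0,0,0,-0.8,-0.4,0.05,0,0,0,-0.5,0,0,0,0,0,0]

```text
clock: 18.8
tcp_pos: [0.629, -0.1098, 0.1073]
eef_rot: [0.061, 0.998, -0.0, 0.0]
wrist_force: [-1.1, 0.5, -1.1]
width: 0.121
```

```bash
python3 - <<'E'
from h import *
st,f=snap('wrist','w5'); print(st['tcp_pos'],yaw(st),st['width'])
plan([((.648,-.103,.09),96.5,1),((.648,-.103,.045),96.5,3)])
E
```

```text
[ 0.62902203 -0.10977612  0.10727782] 82.98432734087636 0.12092525743993603
max 0.92 3.38 end [ 0.64807901 -0.10303566  0.04500184]
1 -0.92, 0.45, 0.86, 0, 0, -3.38
2 0, 0, 0.75, 0, 0, 0
3 0, 0, 0.75, 0, 0, 0
4 -0.01, 0, 0.75, 0, 0, 0
```

View pics/w5.png

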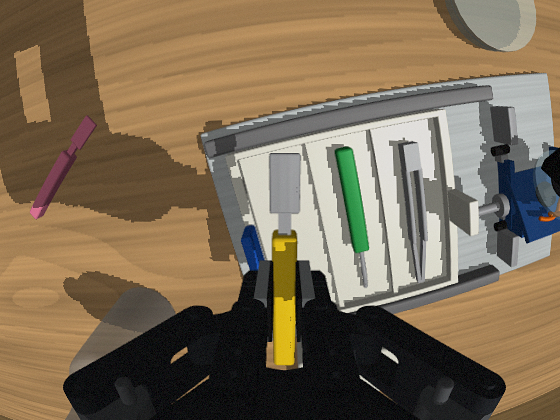

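The spatula is held straight and still needs about 13° more turn.

Request:
arm_command:
  targets: [-0.25,0.12,0,0,0,-0.9,-0.25,0.1,0.5,0,0,-0.9,-0.25,0.1,0.5,0,0,-0.9,-0.2,0.1,0.5,0,0,-0.7,0,0,0.8,0,0,0,0,0,0.8,0,0,0,0,0,0,0,0,0]

```text
clock: 19.73
tcp_pos: [0.6463, -0.1018, 0.0434]
eef_rot: [-0.057, 0.998, 0.0, -0.002]
wrist_force: [-0.0, -0.1, -0.1]
width: 0.119
```

```bash
python3 - <<'E'
from h import *
st,f=snap('wrist','w6'); print(st['tcp_pos'],yaw(st),st['width'])
plan([((.648,-.103,.045),96.5,1),((.648,-.103,.0235),96.5,2)])
E
```

```text
[ 0.64628814 -0.10183306  0.04335766] 96.56623308631737 0.11932291013249267
max 0.54 0.03 end [ 0.64803762 -0.102909    0.02341192]
1 -0.04, -0.05, -0.03, 0.01, -0.03, 0.02
2 0, 0, 0.54, 0, 0, 0
3 0, 0, 0.54, 0, 0, 0
```

View pics/w6.png

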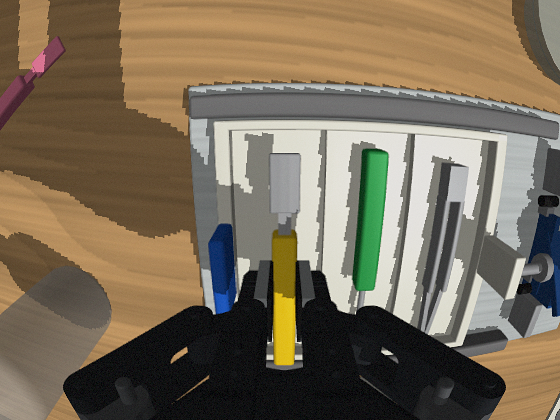

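The spatula is centred in the last lane, between the wall at column 235 and the rib at column 325. Lowering it and releasing.

Request:
arm_command:
  targets: [-0.1,-0.05,0.5,0,0,0,0,0,0.5,0,0,0,0,0,0,0,0,0,0,0,0,0,0,0]

```text
clock: 20.27
tcp_pos: [0.65, -0.1028, 0.0253]
eef_rot: [-0.058, 0.998, -0.0, 0.0]
wrist_force: [0.4, 0.1, -0.7]
width: 0.123
```

Request:
arm_command:
  targets: [0,0,0,0,0,0,0,0,0,0,0,0]
  hand: 170

```text
clock: 20.52
tcp_pos: [0.65, -0.1022, 0.0256]
eef_rot: [-0.057, 0.998, 0.0, 0.0]
wrist_force: [0.3, 2.1, 0.2]
width: 0.332
```

Request:
arm_command:
  targets: [0,0,-0.7,0,0,0,0,0,-1,0,0,0,0,0,-1,0,0,0,0,0,-1,0,0,0,0.05,-0.8,0,0,0,0,0.05,-0.8,0,0,0,0,0.05,-0.8,0,0,0,0,0.05,-0.85,0,0,0,0]

```text
clock: 21.52
tcp_pos: [0.653, -0.1693, 0.0985]
eef_rot: [-0.057, 0.998, 0.0, -0.001]
wrist_force: [0.0, -0.2, -0.3]
width: 0.333
```

```bash
python3 - <<'E'
from h import *
st,f=snap('wrist','w7'); print(st['tcp_pos'],yaw(st),st['width']); np.save('w7.npy',np.r_[st['tcp_pos'],st['eef_rot']])
for t,z in (('push_tab',.0385),('stud_head',.05),('stops',.0195),('lane_mid',.015),('lane_last',.015),('cam_grip',.0724)):
  for r in landmark_of(t,'wrist')[:1]:
    l=r['location']; print(t,round(r['confidence'],2),np.round(l[::-1]),np.round(atz('wrist',l[::-1],z,st),4))
E
```

```text
[ 0.65302252 -0.16932167  0.09849071] 96.56439491043002 0.33275515263357897
push_tab 0.82 [332. 232.] [ 0.6486 -0.1365  0.0385]
stud_head 0.92 [554. 232.] [0.626  0.0557 0.05  ]
stops 0.73 [549. 220.] [0.6228 0.0782 0.0195]
lane_mid 0.81 [429. 223.] [ 0.6416 -0.0541  0.015 ]
lane_last 0.83 [368. 220.] [ 0.6449 -0.1058  0.015 ]
```

View pics/w7.png

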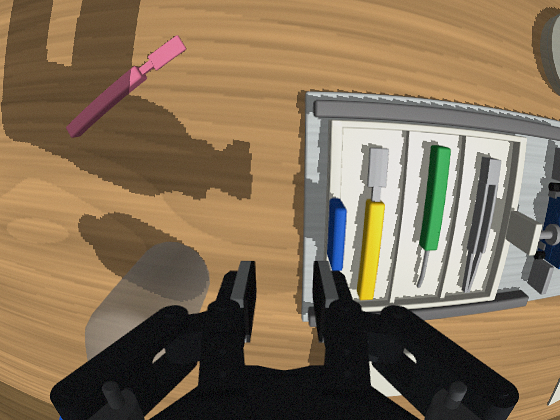

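All three tools lie in their lanes. Closing the fingers and lowering behind the blue tab at (337,235).

Request:
arm_command:
  targets: [0,0,0.8,0,0,0,0,0,0.8,0,0,0,0,0,0.8,0,0,0,0,0,0.8,0,0,0,0,0.3,0,0,0,0,0,0.3,0,0,0,0,0,0,0,0,0,0]
  hand: 255

```text
clock: 22.75
tcp_pos: [0.6525, -0.1553, 0.0361]
eef_rot: [-0.058, 0.998, -0.0, 0.001]
wrist_force: [-1.1, -0.2, -0.1]
width: 0.003
```

Request:
arm_command:
  targets: [0,0.3,0,0,0,0,0,0.3,0,0,0,0,0,0.4,0,0,0,0,0,0.4,0,0,0,0,0,0.3,0,0,0,0,0,0.2,0,0,0,0,0,0,0,0,0,0]

```text
clock: 23.62
tcp_pos: [0.6482, -0.1183, 0.0361]
eef_rot: [-0.058, 0.998, -0.0, 0.001]
wrist_force: [1.0, -3.4, 3.2]
width: -0.001
```

```bash
python3 - <<'E'
from h import *
st,f=snap('wrist','w8'); print(st['tcp_pos'],yaw(st),st['wrist_force']); np.save('w8.npy',np.r_[st['tcp_pos'],st['eef_rot']])
s2,g=snap('scene','s8'); s2,g2=snap('side','d8')
cv2.imwrite('pics/c8.png',np.hstack([cv2.resize(g[160:320,190:390],(400,320),interpolation=cv2.INTER_CUBIC),cv2.resize(g2[170:280,180:330],(400,293),interpolation=cv2.INTER_CUBIC)[:293].copy() if False else cv2.resize(g2[165:285,180:330],(400,320),interpolation=cv2.INTER_CUBIC)]))
E
```

```text
[ 0.64824631 -0.11827321  0.03609755] 96.61719831417123 [ 0.95211244 -3.38088727  3.22873966]
```

View pics/w8.png

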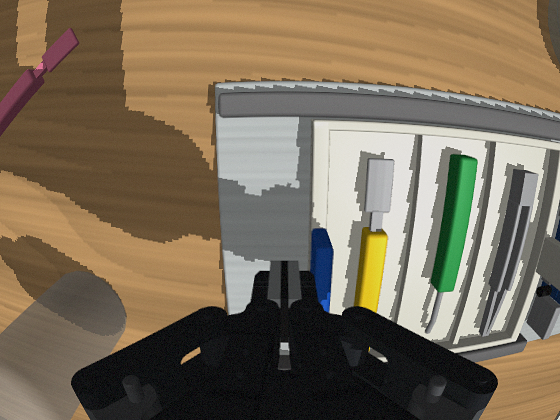

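View pics/c8.png

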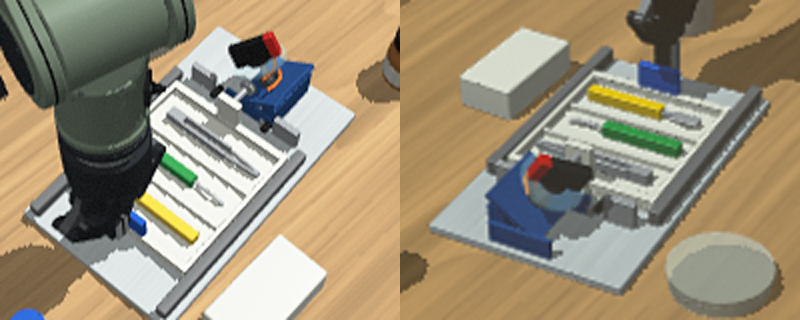

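```bash
python3 - <<'E'
from h import *
f=cv2.imread('pics/w8.png')[80:270,205:345]; cv2.imwrite('pics/w8c.png',cv2.resize(f,None,fx=4,fy=3.1,interpolation=cv2.INTER_CUBIC))
v=np.load('w8.npy'); st=dict(tcp_pos=v[:3],eef_rot=v[3:])
a=atz('wrist',(219,117),.026,st); b=atz('wrist',(313,121),.025,st); c=atz('wrist',(219,95),.026,st); d=atz('wrist',(228,310),.010,st);e=atz('wrist',(217,118),.010,st)
print(a,b,c,d,np.linalg.norm((b-a)[:2]),'tray y',np.linalg.norm((b-a)[:2])*1000-160+83, np.degrees(np.arctan2(*( (b-a)[[0,1]]*[-1,1]))))
E
```

```text
[ 0.57468007 -0.15671367  0.026     ] [ 0.5719889 -0.112824   0.025    ] [ 0.56428593 -0.15772303  0.026     ] [ 0.69112122 -0.1481413   0.01      ] 0.043972100158150895 tray y -33.027899841849106 3.508806760891686
```

View pics/w8c.png

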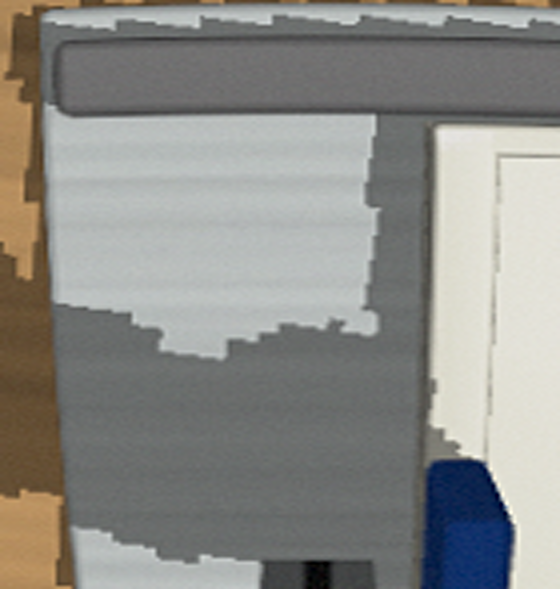

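The tray is at dock y of about -33, and both estimates agree. About 12 mm remain to the buffers.

Request:
arm_command:
  targets: [0,0.25,0,0,0,0,0,0.25,0,0,0,0,0,0,0,0,0,0]

```text
clock: 24.15
tcp_pos: [0.6469, -0.1085, 0.0358]
eef_rot: [-0.058, 0.998, -0.0, 0.001]
wrist_force: [0.2, -4.8, 3.8]
width: -0.0
```

Request:
arm_command:
  targets: [0,0.1,0,0,0,0,0,0,0,0,0,0]

```text
clock: 24.4
tcp_pos: [0.6468, -0.1071, 0.0358]
eef_rot: [-0.058, 0.998, -0.001, 0.001]
wrist_force: [1.1, -6.1, 4.1]
width: -0.001
```

Request:
arm_command:
  targets: [0,0.1,0,0,0,0,0,0,0,0,0,0]

```text
clock: 24.65
tcp_pos: [0.6466, -0.1057, 0.0358]
eef_rot: [-0.058, 0.998, -0.001, 0.001]
wrist_force: [0.7, -8.3, 3.7]
width: 0.0
```

```bash
python3 - <<'E'
from h import *
st,f=snap('wrist','w9'); print(st['tcp_pos'],yaw(st),st['wrist_force']); np.save('w9.npy',np.r_[st['tcp_pos'],st['eef_rot']])
g=f[70:260,190:350]; cv2.imwrite('pics/w9c.png',cv2.resize(g,None,fx=4,fy=3.1,interpolation=cv2.INTER_CUBIC))
E
```

```text
[ 0.64663523 -0.10573878  0.03584178] 96.62321560828605 [ 0.73046667 -8.27630261  3.67357289]
```

View pics/w9.png

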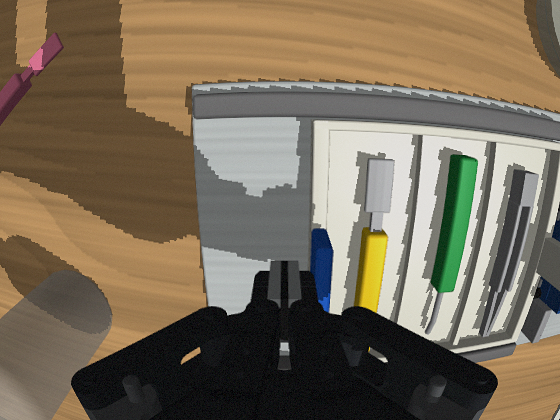

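The tray is seated on the buffers: the force rose to 8 N at a tray y of about -20.4. Backing off, then heading for a standoff pose above the cam wing, tilted to its axis.

```bash
cat >> h.py <<'E'
DY=np.radians(6.4); O=np.array([.6325,.0112,0]); RD=Rr.from_euler('z',DY)
AX=RD.apply([-np.sin(np.radians(34)),0,np.cos(np.radians(34))]); E1=RD.apply([np.cos(np.radians(34)),0,np.sin(np.radians(34))]); E2=RD.apply([0,1,0])
def camq(phi):
    a=np.radians(phi); y=np.cos(a)*E1+np.sin(a)*E2; z=-AX; x=np.cross(y,z)
    return Rr.from_matrix(np.c_[x,y,z]).as_quat()
E
python3 - <<'E'
from h import *
CG=np.array([.6057,.1148,.0724])
st=sense()
b=RD.apply([0,-.02,0])
p1=st['tcp_pos']+b; p2=p1+[0,0,.08]
plan([(p1,st['eef_rot'],2),(p2,st['eef_rot'],4),(CG+.075*AX,camq(125),13)])
print(CG+.075*AX)
E
```

```text
max 1.0 0.65 end [0.56398594 0.11009547 0.13457609]
1 0, -0.5, 0, 0, 0, 0
2 0, -0.5, 0, 0, 0, 0
3 0, 0, -1, 0, 0, 0
4 0, 0, -1, 0, 0, 0
5 0, -0.01, -1, 0, 0, 0
6 0, 0, -1, 0, 0, 0
7 0.22, 0.94, -0.07, 0.2, -0.63, -0.65
8 0.17, 0.95, -0.1, 0.2, -0.63, -0.65
9 0.13, 0.95, -0.12, 0.2, -0.63, -0.65
10 0.08, 0.95, -0.13, 0.2, -0.63, -0.65
11 0.03, 0.95, -0.15, 0.2, -0.63, -0.65
12 -0.02, 0.95, -0.16, 0.2, -0.63, -0.65
13 -0.08, 0.95, -0.17, 0.2, -0.63, -0.65
14 -0.13, 0.94, -0.18, 0.2, -0.63, -0.65
15 -0.18, 0.93, -0.19, 0.2, -0.64, -0.64
16 -0.22, 0.92, -0.2, 0.19, -0.63, -0.64
17 -0.28, 0.91, -0.19, 0.2, -0.64, -0.65
18 -0.32, 0.89, -0.2, 0.19, -0.63, -0.64
19 -0.37, 0.87, -0.19, 0.2, -0.64, -0.65
[0.5640219  0.11012505 0.13457782]
```

Request:
arm_command:
  targets: [0,-0.5,0,0,0,0,0,-0.5,0,0,0,0,0,0,-1,0,0,0,0,0,-1,0,0,0,0,0,-1,0,0,0,0,0,-1,0,0,0,0.2,0.95,-0.1,0.2,-0.65,-0.65,0.2,0.95,-0.1,0.2,-0.65,-0.65,0.1,0.95,-0.1,0.2,-0.65,-0.65,0.1,0.95,-0.1,0.2,-0.65,-0.65,0,0.95,-0.15,0.2,-0.65,-0.65,0,0.95,-0.15,0.2,-0.65,-0.65]

```text
clock: 26.2
tcp_pos: [0.6086, -0.0146, 0.1231]
eef_rot: [-0.192, 0.971, -0.033, 0.138]
wrist_force: [0.5, -0.2, 0.7]
width: 0.003
```

```bash
python3 - <<'E'
from h import *
st=sense(); print(st['tcp_pos'],yaw(st),st['joint_pos'])
CG=np.array([.6057,.1148,.0724])
plan([(CG+.075*AX,camq(125),10)])
E
```

```text
[ 0.60864965 -0.01459373  0.12306427] 111.4750965827871 [-4.27954027e-02  3.44218250e-01  1.86509769e+00 -2.12879690e-04
  6.48284493e-01 -2.00362641e+00]
max 0.65 0.46 end [0.5640801  0.11014351 0.13452831]
1 -0.05, 0.65, -0.13, 0.14, -0.43, -0.45
2 -0.08, 0.65, -0.13, 0.14, -0.43, -0.45
3 -0.1, 0.64, -0.13, 0.14, -0.43, -0.45
4 -0.13, 0.64, -0.14, 0.14, -0.43, -0.46
5 -0.15, 0.63, -0.14, 0.14, -0.43, -0.45
6 -0.18, 0.63, -0.14, 0.14, -0.43, -0.46
7 -0.2, 0.62, -0.14, 0.14, -0.44, -0.45
8 -0.22, 0.61, -0.14, 0.14, -0.43, -0.46
9 -0.25, 0.6, -0.13, 0.14, -0.44, -0.45
10 -0.27, 0.59, -0.13, 0.13, -0.43, -0.46
```

Request:
arm_command:
  targets: [-0.05,0.8,-0.15,0.2,-0.55,-0.6,-0.1,0.8,-0.15,0.2,-0.55,-0.6,-0.15,0.8,-0.2,0.2,-0.55,-0.6,-0.2,0.8,-0.2,0.15,-0.55,-0.55,-0.2,0.8,-0.2,0.15,-0.55,-0.55,-0.25,0.8,-0.2,0.15,-0.55,-0.55,-0.3,0.75,-0.15,0.15,-0.55,-0.55,-0.3,0.75,-0.15,0.15,-0.55,-0.5,0,0,0,0,0,0]
  hand: 120

```text
clock: 27.32
tcp_pos: [0.5614, 0.1095, 0.1339]
eef_rot: [-0.338, 0.895, -0.07, 0.284]
wrist_force: [0.1, -0.5, -1.2]
width: 0.529
```

```bash
python3 - <<'E'
from h import *
st,f=snap('wrist','w10'); print(st['tcp_pos'],st['joint_pos'],st['width']); np.save('w10.npy',np.r_[st['tcp_pos'],st['eef_rot']])
R=Rr.from_quat(st['eef_rot']).as_matrix(); print('tool z vs -axis deg',np.degrees(np.arccos(-R[:,2]@AX)),'phi',np.degrees(np.arctan2(R[:,1]@E2,R[:,1]@E1)))
for t,z in (('cam_grip',.0724),('stud_head',.05),('stops',.0195),('lane_mid',.015)):
  for r in landmark_of(t,'wrist')[:2]:
    l=r['location']; print(t,round(r['confidence'],2),np.round(l[::-1]),np.round(atz('wrist',l[::-1],z,st),4))
snap('scene','s10'); snap('side','d10')
for cam in('scene','side'):
  for r in landmark_of('cam_grip',cam)[:2]:
    l=r['location']; print(cam,round(r['confidence'],2),np.round(l[::-1]),np.round(atz(cam,l[::-1],.0724,st),4))
E
```

```text
[0.56140233 0.10949543 0.13389411] [ 0.19604553  0.21574182  2.16914246 -0.25187787  0.17048512 -1.86122548] 0.5291915447709539
tool z vs -axis deg 0.2771595880249891 phi 124.8815412636227
cam_grip 0.7 [87. 74.] [ 0.6025 -0.0645  0.0724]
cam_grip 0.67 [284. 229.] [0.6046 0.1172 0.0724]
stops 0.9 [258. 162.] [0.6194 0.078  0.0195]
lane_mid 0.57 [173. 109.] [ 0.6365 -0.0086  0.015 ]
scene 0.78 [319. 187.] [0.6138 0.1105 0.0724]
side 0.94 [239. 228.] [0.6093 0.1116 0.0724]
```

View pics/w10.png

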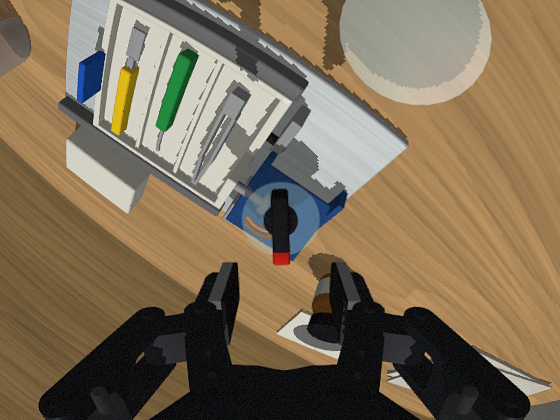

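```bash
python3 - <<'E'
from h import *
v=np.load('w10.npy'); st=dict(tcp_pos=v[:3],eef_rot=v[3:]); R=Rr.from_quat(v[3:])
CG=np.array([.6057,.1148,.0724])
print('CG in tool',R.inv().apply(CG-v[:3]))
for nm,px in (('net',(284,229)),('red end top',(281,264)),('black end top',(280,190)),('mid',(281,228))):
    o,d=ray('wrist',px,st); o=R.inv().apply(o-v[:3]); d=R.inv().apply(d)
    for z in (.062,.075): print(nm,z,np.round((o+d*(z-o[2])/d[2])*1000,1))
g=cv2.imread('pics/w10.png')[150:290,200:360]; cv2.imwrite('pics/w10c.png',cv2.resize(g,None,fx=4.2,fy=4.2,interpolation=cv2.INTER_CUBIC))
a=cv2.imread('pics/s10.png')[150:320,200:400]; b=cv2.imread('pics/d10.png')[160:290,170:330]
cv2.imwrite('pics/c10.png',np.hstack([cv2.resize(a,(400,340)),cv2.resize(b,(400,340))]))
# triangulate cam_grip from three cams (net)
rs=[ray('wrist',(284,229),st),ray('scene',(319,187)),ray('side',(239,228))]
A=sum(np.eye(3)-np.outer(d,d) for o,d in rs); B=sum((np.eye(3)-np.outer(d,d))@o for o,d in rs); print(np.linalg.solve(A,B))
E
```

```text
CG in tool [-0.00215127 -0.00153724  0.07592731]
net 0.062 [ 1.8  0.8 62. ]
net 0.075 [-3.1  0.8 75. ]
red end top 0.062 [-24.5  -1.3  62. ]
red end top 0.075 [-31.1  -1.5  75. ]
black end top 0.062 [28.8 -1.8 62. ]
black end top 0.075 [25.6 -2.  75. ]
mid 0.062 [ 2.6 -1.2 62. ]
mid 0.075 [-2.3 -1.4 75. ]
[0.60981728 0.11456859 0.07061959]
```

View pics/w10c.png

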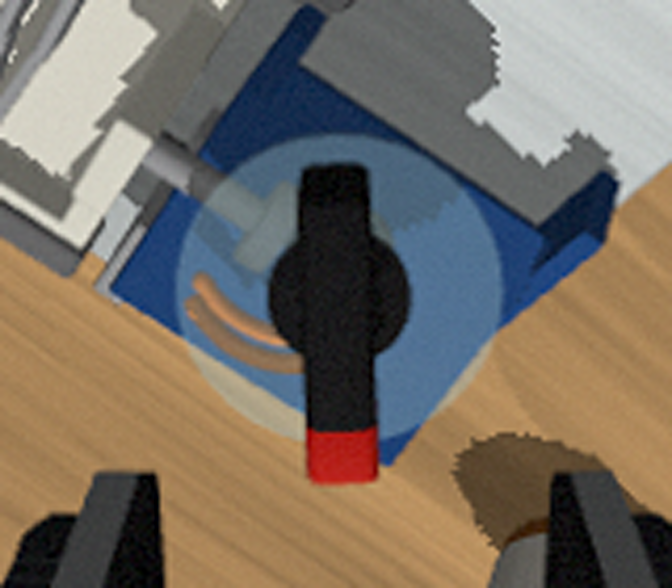

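View pics/c10.png

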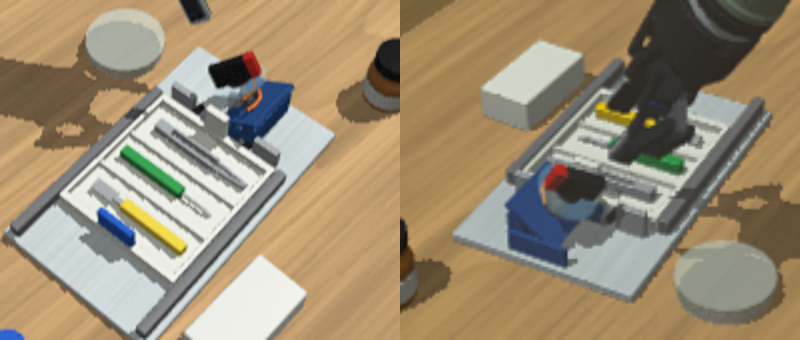

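The wing is lined up with the tool, black end at (280,192) and red end at (281,263), so the cam is at about 0.07 rad. The stud head shows under the clear cover. Moving in along the axis.

Request:
arm_command:
  targets: [-0.03,-0.04,0.8,0,0,0,-0.02,-0.04,0.8,0,0,0,0,0,0.8,0,0,0,0,0,0.7,0,0,0,0,0,0.5,0,0,0,0,0,0,0,0,0]
  squeeze: 60

```text
clock: 28.52
tcp_pos: [0.6048, 0.1135, 0.076]
eef_rot: [-0.338, 0.895, -0.07, 0.284]
wrist_force: [-0.6, -0.2, 0.6]
width: 0.529
```

```bash
python3 - <<'E'
from h import *
st,f=snap('wrist','w11'); v=np.load('w10.npy'); print(st['tcp_pos'],st['joint_pos'],st['wrist_force'],Rr.from_quat(v[3:]).inv().apply(st['tcp_pos']-v[:3]))
E
```

```text
[0.60479009 0.11351809 0.07604678] [ 0.18627068  0.36884483  2.14610924 -0.84629609  0.05015642 -1.27205406] [-0.55630625 -0.22323144  0.59726513] [-0.00244963 -0.00315338  0.07231217]
```

View pics/w11.png

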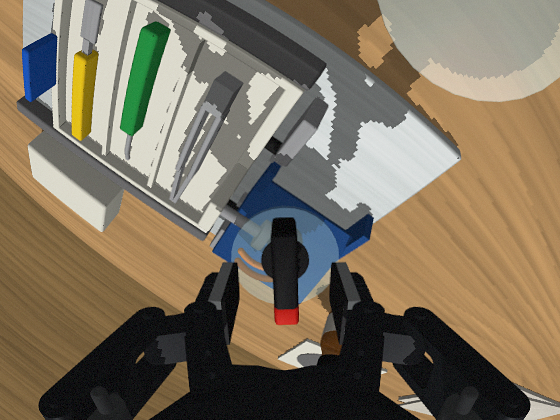

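The view shows the wing still short of the pads. Joint 5 is at 0.0502, its 0.05 limit, because the forearm is nearly in line with the cam axis. I'll fit the arm's kinematics and choose a grip leaned within the wing's plane that stays clear of the limit.

```bash
cat > kin.py <<'E'
from h import *
D=[([-.02,.32027,1.56569,0,1.2574,-.02],[.57451,0,.23049]),
([.395984,.427904,1.660009,0,1.054683,.711795],[.544777,.240215,.132382]),
([-.120789,.444672,1.487492,0,1.209484,1.36342],[.632465,-.065174,.185244]),
([-.275698,.471098,1.994507,.000179,.673817,-.474596],[.494394,-.127877,.008272]),
([-.042795,.344218,1.865098,-.000213,.648284,-2.003626],[.60865,-.014594,.123064]),
([.196046,.215742,2.169142,-.251878,.170485,-1.861225],[.561402,.109495,.133894]),
([.186271,.368845,2.146109,-.846296,.050156,-1.272054],[.60479,.113518,.076047])]
def fk(q,p):
    s0,h,a2,c2,a3,c3,d6=p
    Z=Rr.from_euler('z',q[0])
    r=s0+a2*np.sin(q[1]+c2)+a3*np.sin(q[1]+q[2]+c3); z=h+a2*np.cos(q[1]+c2)+a3*np.cos(q[1]+q[2]+c3)
    # forearm frame: z axis along angle q2+q3 from up, in plane; ; rotate about y by angle
    F=Z*Rr.from_euler('y',q[1]+q[2])
    T=F*Rr.from_euler('z',q[3])*Rr.from_euler('y',q[4])*Rr.from_euler('z',q[5])*Rr.from_euler('z',W0)
    return Z.apply([r,0,z])+T.apply([0,0,d6]),T
W0=np.pi/2
P=None
def fit():
    def res(p): return np.ravel([fk(q,p)[0]-x for q,x in D])
    return least_squares(res,[0.05,.27,.29,0,.35,0,.25],xtol=1e-14,ftol=1e-14)
s=fit(); P=s.x
if __name__=='__main__':
    print(np.round(P,4),np.round(s.fun.reshape(-1,3)*1000,2))
    v=np.load('w10.npy'); print(fk(D[5][0],P)[1].as_quat(),v[3:]); print(fk(D[0][0],P)[1].as_quat())
    print(fk(D[1][0],P)[1].as_quat(), 'act .81 .587 0 0')
E
python3 kin.py
```

```text
[-0.0013  0.1433  0.5768  0.0193  0.4125  0.0518  0.3086] [[  0.73 -11.51   0.02]
 [  4.54 -10.56   0.12]
 [ -2.46 -11.3   -0.4 ]
 [ -1.58 -11.51   0.48]
 [ -0.85 -11.47   0.38]
 [  2.47 -10.82   0.17]
 [  0.52 -11.24  -0.77]]
[-0.33778902  0.89475069 -0.06962675  0.28367568] [-0.33778899  0.89475077 -0.06962683  0.28367547]
[ 7.07106505e-01  7.07106505e-01 -6.12230077e-04 -6.37222460e-04]
[ 8.09502049e-01  5.87116837e-01 -4.88289219e-04 -1.15107005e-04] act .81 .587 0 0
```

```bash
sed -i 's/s0,h,a2,c2,a3,c3,d6=p/s0,h,a2,c2,a3,c3,d6,lat=p/; s/Z.apply(\[r,0,z\])/Z.apply([r,lat,z])/; s/.35,0,.25\]/.35,0,.25,.011]/' kin.py
cat > ik.py <<'E'
from kin import *
LO=np.array([-3.11,-.84,.21,-1.34,.05,-2.56]); HI=np.array([3.11,2.01,2.61,4.49,2.63,2.56])
def ik(x,T,q0):
    f=lambda q: np.r_[(fk(q,P)[0]-x)*10,(fk(q,P)[1].inv()*T).as_rotvec()]
    s=least_squares(f,q0); return s.x,np.abs(s.fun).max()
def camT(phi,delta):
    # tool leaned: body leans toward tool -x (red end): tool z tilts to +x => rotate about tool y by +delta
    return Rr.from_quat(camq(phi))*Rr.from_euler('y',delta,degrees=True)
E
python3 kin.py; cat > t.py <<'E'
from ik import *
CG=np.array([.6057,.1145,.0724])
for delta in (10,15,20,25):
    q=np.array([.19,.35,2.1,-.6,np.radians(delta),-1.5]); print('delta',delta)
    for phi in (125,105,85,65,45,20,-5):
        T=camT(phi,delta)
        # tcp: contact point g on axis at height +2 above CG center; tcp ahead by 9mm along tool z
        x=CG+.002*AX+.009*T.apply([0,0,1])
        q,e=ik(x,T,q); print(phi,np.round(q,2),round(e,5))
E
python3 t.py
```

```text
[ 0.      0.1403  0.5918 -0.      0.4178  0.0604  0.3183  0.0115] [[ 0.    0.01  0.  ]
 [-0.    0.    0.  ]
 [-0.   -0.01 -0.  ]
 [ 0.   -0.   -0.  ]
 [-0.   -0.    0.  ]
 [-0.   -0.   -0.  ]
 [ 0.   -0.   -0.  ]]
[-0.33778902  0.89475069 -0.06962675  0.28367568] [-0.33778899  0.89475077 -0.06962683  0.28367547]
[ 7.07106505e-01  7.07106505e-01 -6.12230077e-04 -6.37222460e-04]
[ 8.09502049e-01  5.87116837e-01 -4.88289219e-04 -1.15107005e-04] act .81 .587 0 0
delta 10
125 [ 0.25  0.41  2.03 -0.53  0.32 -1.54] 0.0
105 [ 0.21  0.4   2.01 -0.28  0.32 -1.47] 0.0
85 [ 0.17  0.4   2.01 -0.03  0.31 -1.4 ] 0.0
65 [ 0.14  0.4   2.03  0.23  0.28 -1.34] 0.0
45 [ 0.1   0.4   2.06  0.53  0.25 -1.31] 0.0
20 [ 0.08  0.4   2.1   1.02  0.21 -1.39] 0.0
-5 [ 0.07  0.4   2.16  1.66  0.2  -1.61] 0.0
delta 15
125 [ 0.27  0.42  1.97 -0.49  0.45 -1.57] 0.0
105 [ 0.22  0.42  1.95 -0.24  0.45 -1.51] 0.0
85 [ 0.17  0.42  1.95  0.01  0.44 -1.45] 0.0
65 [ 0.11  0.41  1.97  0.27  0.42 -1.4 ] 0.0
45 [ 0.07  0.41  2.01  0.57  0.38 -1.38] 0.0
20 [ 0.03  0.41  2.08  1.04  0.33 -1.45] 0.0
-5 [ 0.01  0.41  2.16  1.63  0.32 -1.63] 0.0
delta 20
125 [ 0.29  0.44  1.91 -0.47  0.58 -1.58] 0.0
105 [ 0.23  0.44  1.88 -0.21  0.59 -1.53] 0.0
85 [ 0.16  0.44  1.88  0.03  0.58 -1.47] 0.0
65 [ 0.09  0.43  1.91  0.29  0.55 -1.43] 0.0
45 [ 0.03  0.43  1.96  0.58  0.5  -1.42] 0.0
20 [-0.02  0.43  2.05  1.04  0.45 -1.49] 0.0
-5 [-0.05  0.43  2.15  1.6   0.44 -1.66] 0.0
delta 25
125 [ 0.31  0.47  1.84 -0.45  0.7  -1.58] 0.0
105 [ 0.23  0.47  1.81 -0.2   0.71 -1.54] 0.0
85 [ 0.15  0.46  1.81  0.05  0.7  -1.49] 0.0
65 [ 0.07  0.46  1.85  0.3   0.67 -1.45] 0.0
45 [ 0.    0.45  1.91  0.59  0.62 -1.44] 0.0
20 [-0.07  0.45  2.01  1.03  0.57 -1.51] 0.0
-5 [-0.1   0.46  2.14  1.57  0.55 -1.67] 0.0
```

The arm model now fits all logged poses to 0.01 mm. A 12° lean keeps joint 5 above about 0.25 through the whole turn. Refining the wing position from w11:

```bash
python3 - <<'E'
from h import *
g=cv2.imread('pics/w11.png')[205:335,215:360]; cv2.imwrite('pics/w11c.png',cv2.resize(g,None,fx=4.5,fy=4.5,interpolation=cv2.INTER_CUBIC))
st=sense(); np.save('w11.npy',np.r_[st['tcp_pos'],st['eef_rot']]); print(st['tcp_pos'],st['joint_pos'][4])
E
```

```text
[0.60467369 0.11353022 0.07644429] 0.05023819447194261
```

View pics/w11c.png

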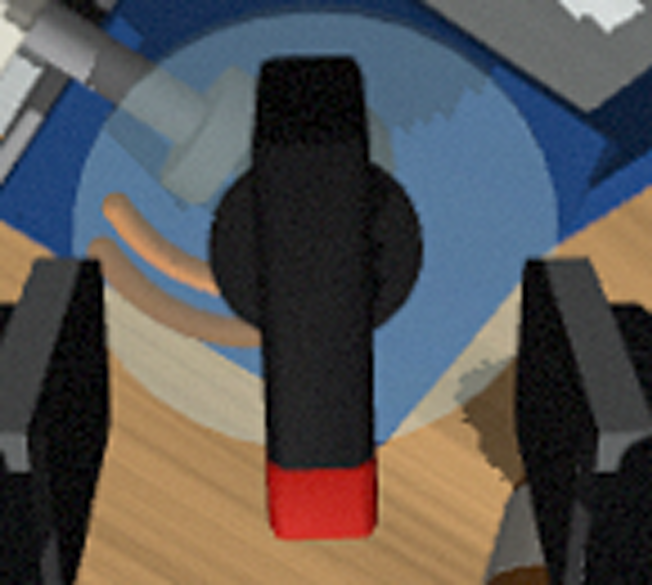

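```bash
python3 - <<'E'
from h import *
v=np.load('w11.npy'); st=dict(tcp_pos=v[:3],eef_rot=v[3:]); R=Rr.from_quat(v[3:])
def at(px,z):
    o,d=ray('wrist',px,st); o=R.inv().apply(o-v[:3]); d=R.inv().apply(d); return o+d*(z-o[2])/d[2]
for z in (-.016,-.013,-.010,-.007,-.004):
    a=at((283.4,237.2),z); b=at((286.6,323.9),z); m=(a+b)/2; w=at((228,300),z)
    L=at((215+268/4.5,310),z);Q=at((215+376/4.5,310),z)
    print(z,np.round(np.linalg.norm(a-b)*1000,1),'wid',round(np.linalg.norm(L-Q)*1000,1),'ang',np.degrees(np.arctan2((a-b)[1],(a-b)[0])),'centre world',np.round(v[:3]+R.apply(m+[0,0,.013]),4),np.round(m*1000,1))
E
```

```text
-0.016 45.4 wid 11.2 ang -1.8958900917664057 centre world [0.5992 0.1111 0.0762] [  5.    1.3 -16. ]
-0.013 46.4 wid 11.5 ang -1.8958900917664057 centre world [0.602  0.1124 0.0745] [  3.2   1.3 -13. ]
-0.01 47.5 wid 11.8 ang -1.895890091766406 centre world [0.6047 0.1138 0.0729] [  1.5   1.3 -10. ]
-0.007 48.6 wid 12.0 ang -1.895890091766405 centre world [0.6075 0.1151 0.0712] [-0.3  1.3 -7. ]
-0.004 49.7 wid 12.3 ang -1.8958900917664057 centre world [0.6102 0.1164 0.0695] [-2.   1.3 -4. ]
```

```bash
cat >> h.py <<'E'
CG=np.array([.6065,.1145,.0718])
E
python3 - <<'E'
from ik import *
from h import CG
T=camT(126.5,12)
x=CG+.002*AX+.008*T.apply([0,0,1])
pre=x-.03*T.apply([0,0,1])
print(ik(pre,T,[.25,.4,2.0,-.5,.3,-1.5]),ik(x,T,[.25,.4,2.0,-.5,.3,-1.5]))
plan([(pre,T.as_quat(),4),(x,T.as_quat(),3)])
E
```

```text
(array([ 0.27149956,  0.35765144,  2.00125667, -0.47272728,  0.42342242,
       -1.61287055]), np.float64(2.220446049250313e-15)) (array([ 0.26015739,  0.41163424,  2.00396363, -0.52978012,  0.36995669,
       -1.55999984]), np.float64(1.1102230246251565e-15))
max 0.5 0.77 end [0.60872849 0.11384914 0.06617073]
1 -0.05, 0.02, -0.23, 0.02, 0.76, -0.1
2 -0.04, 0.02, -0.24, 0.02, 0.76, -0.1
3 -0.03, 0.01, -0.24, 0.02, 0.77, -0.1
4 -0.02, 0.02, -0.23, 0.02, 0.76, -0.11
5 0, 0, 0.5, 0, 0, 0
6 0, 0, 0.5, 0, 0, 0
7 0, 0, 0.5, 0, 0, 0
```

Request:
arm_command:
  targets: [-0.05,0,-0.5,0,0.6,-0.1,-0.05,0,-0.4,0,0.8,-0.1,0,0,0,0,0.8,-0.1,0,0,0,0,0.8,-0.1,0,0,0,0,0,0]

```text
clock: 29.2
tcp_pos: [0.5978, 0.1143, 0.0928]
eef_rot: [-0.34, 0.914, -0.109, 0.193]
wrist_force: [0.2, -0.1, 0.2]
width: 0.532
```

```bash
python3 - <<'E'
from ik import *
from h import CG
st=sense(); print(st['tcp_pos'],st['joint_pos'],st['wrist_force'])
T=camT(126.5,12)
x=CG+.002*AX+.008*T.apply([0,0,1])
pre=x-.02*T.apply([0,0,1])
plan([(pre,T.as_quat(),1),(x,T.as_quat(),2)])
snap('wrist','w12')
E
```

```text
[0.59780836 0.11425336 0.09280203] [ 0.26181227  0.35721314  2.0065554  -0.46213142  0.40464785 -1.62897398] [ 0.17003922 -0.06440166  0.21110377]
max 0.5 0.17 end [0.60872228 0.11389356 0.06628355]
1 -0.01, 0.11, 0.43, 0.04, 0.17, -0.02
2 0, 0, 0.5, 0, 0, 0
3 0, 0, 0.5, 0, 0, 0
```

View pics/w12.png

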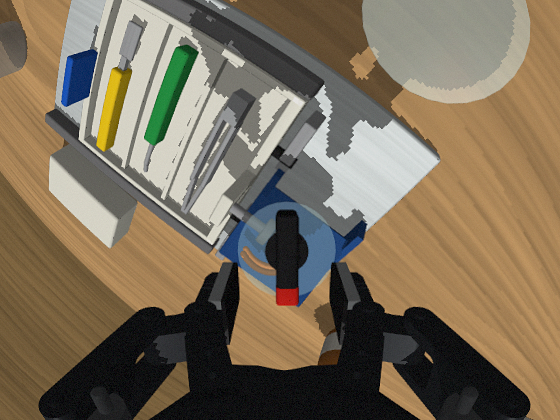

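Joint 5 is now at 0.40, with the wing aligned and centred between the fingers at (287,257). Moving in and gripping.

Request:
arm_command:
  targets: [0,0.1,0.4,0,0.15,0,0,0,0.5,0,0,0,0,0,0.5,0,0,0,0,0,0,0,0,0]

```text
clock: 29.75
tcp_pos: [0.6073, 0.1123, 0.0643]
eef_rot: [-0.339, 0.916, -0.111, 0.185]
wrist_force: [0.2, 0.3, 0.4]
width: 0.53
```

Request:
arm_command:
  targets: [0,0,0,0,0,0,0,0,0,0,0,0,0,0,0,0,0,0]
  hand: 255

```text
clock: 30.12
tcp_pos: [0.6079, 0.1124, 0.0664]
eef_rot: [-0.339, 0.915, -0.111, 0.187]
wrist_force: [1.4, -2.4, 1.7]
width: 0.123
```

```bash
python3 - <<'E'
from ik import *
from h import CG
st=sense(); print(st['tcp_pos'],st['joint_pos'],st['wrist_force'],st['torque'],st['width'])
R=Rr.from_quat(st['eef_rot']).as_matrix(); print('phi',np.degrees(np.arctan2(R[:,1]@E2,R[:,1]@E1)))
snap('wrist','w13')
E
```

```text
[0.60790364 0.11242956 0.06638981] [ 0.25728055  0.41019319  2.00482112 -0.52138489  0.37083062 -1.56933999] [ 1.42693789 -2.36534463  1.69042118] [-0.45383343  0.01478009 -0.11524835] 0.12294475136403675
phi 126.40918932364927
```

View pics/w13.png

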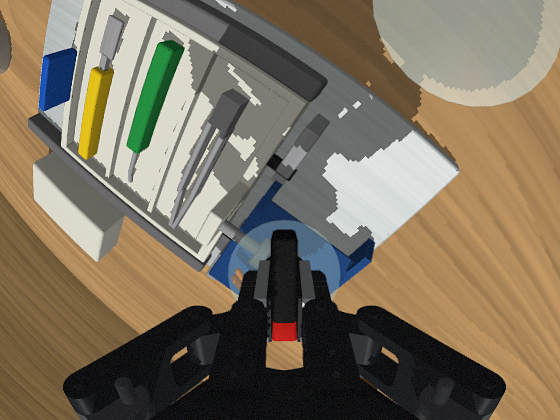

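Gripped: width 0.123, the same as on the 12 mm handles. Planning the turn about the cam axis.

```bash
cat > turn.py <<'E'
from ik import *
from h import CG
import sys
def turn(phis,st):
    p=st['tcp_pos'];R=Rr.from_quat(st['eef_rot']); M=R.as_matrix()
    ph0=np.degrees(np.arctan2(M[:,1]@E2,M[:,1]@E1)); q=st['joint_pos']; C=CG
    segs=[];
    for ph in phis:
        G=Rr.from_rotvec(-AX*np.radians(ph0-ph)); x=C+G.apply(p-C); T=G*R
        q,e=ik(x,T,q); segs.append((x,T.as_quat(),1)); 
    print('phi0',ph0,'final q',np.round(q,2)); plan(segs,st)
st=sense(); M=Rr.from_quat(st['eef_rot']).as_matrix(); ph0=np.degrees(np.arctan2(M[:,1]@E2,M[:,1]@E1))
turn([ph0-3.9*(i+1) for i in range(int(sys.argv[1]))],st); print(st['wrist_force'],st['torque'])
E
python3 turn.py 32
```

```text
phi0 126.40534117234729 final q [ 0.05  0.4   2.14  1.49  0.25 -1.57]
max 0.01 0.96 end [0.60845473 0.11762384 0.0671781 ]
1 0, 0.01, 0, -0.2, 0, 0.95
2 0, 0.01, 0, -0.21, 0, 0.96
3 0, 0.01, 0, -0.2, 0, 0.95
4 0.01, 0.01, 0, -0.21, -0.01, 0.95
5 0, 0.01, 0, -0.2, 0, 0.96
6 0, 0.01, 0, -0.2, 0, 0.95
7 0, 0.01, 0, -0.21, 0, 0.95
8 0, 0.01, 0, -0.2, 0, 0.96
9 0, 0.01, 0, -0.21, 0, 0.95
10 0.01, 0.01, 0, -0.2, -0.01, 0.95
11 0, 0.01, 0, -0.2, 0, 0.96
12 0, 0.01, 0, -0.21, 0, 0.95
13 0, 0.01, 0, -0.2, 0, 0.95
14 0, 0.01, 0, -0.21, 0, 0.96
15 0, 0.01, 0.01, -0.2, 0, 0.95
16 0.01, 0.01, 0, -0.2, -0.01, 0.95
17 0, 0.01, 0, -0.21, 0, 0.96
18 0, 0.01, 0, -0.2, 0, 0.95
19 0, 0.01, 0, -0.21, 0, 0.96
20 0, 0.01, 0, -0.2, 0, 0.95
21 0, 0.01, 0, -0.2, 0, 0.95
22 0, 0.01, 0, -0.21, -0.01, 0.96
23 0.01, 0.01, 0, -0.2, 0, 0.95
24 0, 0.01, 0, -0.21, 0, 0.95
25 0, 0.01, 0, -0.2, 0, 0.96
26 0, 0.01, 0, -0.2, 0, 0.95
27 0, 0.01, 0, -0.21, 0, 0.95
28 0, 0.01, 0, -0.2, -0.01, 0.96
29 0.01, 0.01, 0, -0.21, 0, 0.95
30 0, 0.01, 0, -0.2, 0, 0.95
31 0, 0.01, 0, -0.2, 0, 0.96
32 0, 0.01, 0, -0.21, 0, 0.95
[ 0.39304867 -3.24190823  2.39390341] [-0.51202002 -0.06545292 -0.09849297]
```

Request:
arm_command:
  targets: [0,0.01,0,-0.2,0,0.95,0,0.01,0,-0.2,0,0.95,0,0.01,0,-0.2,0,0.95,0,0.01,0,-0.2,0,0.95,0,0.01,0,-0.2,0,0.95,0,0.01,0,-0.2,0,0.95,0,0.01,0,-0.2,0,0.95,0,0.01,0,-0.2,0,0.95,0,0.01,0,-0.2,0,0.95,0,0.01,0,-0.2,0,0.95]

```text
clock: 31.42
tcp_pos: [0.6075, 0.1136, 0.0662]
eef_rot: [-0.034, 0.981, 0.019, 0.19]
wrist_force: [-0.1, -7.1, 2.4]
width: 0.125
```

```bash
python3 turn.py 23 | head -4; python3 - <<'E'
from h import *
st,f=snap('wrist','w14'); print(st['joint_pos'],st['wrist_force'],st['width'])
E
```

```text
phi0 87.47647384270088 final q [ 0.05  0.4   2.15  1.57  0.25 -1.59]
max 0.01 0.96 end [0.60827781 0.11712028 0.06692383]
1 0, 0.01, 0, -0.2, 0, 0.95
2 0.01, 0.01, 0, -0.21, 0, 0.96
[ 0.17415771  0.4058125   1.98700848 -0.04272016  0.36581794 -1.42966838] [-0.11730187 -7.10339466  2.38733091] 0.12499503797791033
```

View pics/w14.png

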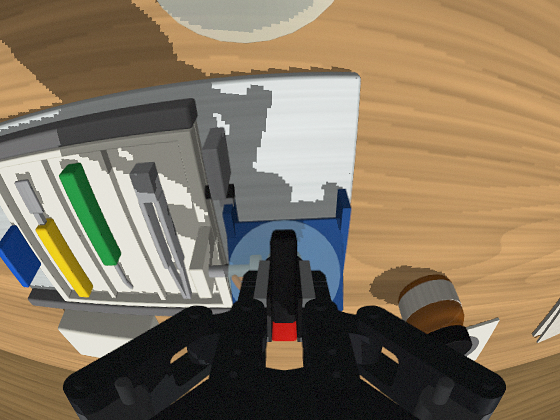

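The wing is turning with the gripper, still aligned, with a 7 N load. Continuing.

Request:
arm_command:
  targets: [0,0,0,-0.2,0,0.95,0,0,0,-0.2,0,0.95,0,0.01,0,-0.2,0,0.95,0,0,0,-0.2,0,0.95,0,0.01,0,-0.2,0,0.95,0,0,0,-0.2,0,0.95,0,0.01,0,-0.2,0,0.95,0,0,0,-0.2,0,0.95,0,0.01,0,-0.2,0,0.95,0,0,0,-0.2,0,0.95,0,0.01,0,-0.2,0,0.95]

```text
clock: 32.85
tcp_pos: [0.608, 0.1148, 0.0667]
eef_rot: [0.302, 0.925, 0.158, 0.168]
wrist_force: [-1.3, -5.1, 2.7]
width: 0.129
```

```bash
python3 turn.py 12 | head -4; python3 - <<'E'
from h import *
st,f=snap('wrist','w15'); print(st['joint_pos'],st['wrist_force'],st['torque'],st['width'])
E
```

```text
phi0 44.97184420361369 final q [ 0.04  0.4   2.15  1.56  0.24 -1.58]
max 0.01 0.96 end [0.60839121 0.11594193 0.06696029]
1 0, 0, 0, -0.2, 0, 0.95
2 0.01, 0.01, 0, -0.2, 0, 0.96
[ 0.08845741  0.40060752  2.03732536  0.54243448  0.30351878 -1.33876369] [-1.25399778 -5.0826545   2.73934936] [-0.78594963 -0.01319274  0.39366713] 0.12925524399261099
```

View pics/w15.png

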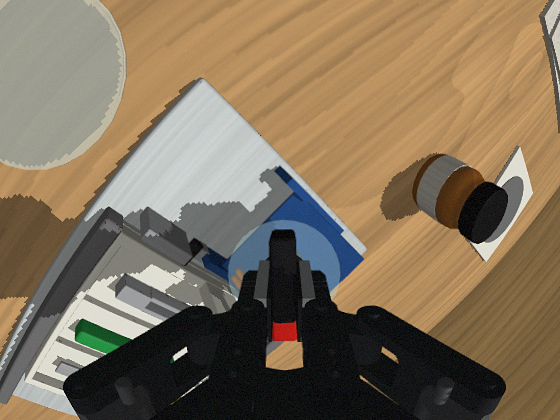

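Request:
arm_command:
  targets: [0,0,0,-0.2,0,0.95,0,0,0,-0.2,0,0.95,0,0,0,-0.2,0,0.95,0,0,0,-0.2,0,0.95,0,0.01,0,-0.2,0,0.95,0,0,0,-0.2,0,0.95,0,0.01,0,-0.2,0,0.95,0,0,0,-0.2,0,0.95,0,0.01,0,-0.2,0,0.95,0,0,0,-0.2,0,0.95,0,0,0,-0.2,0,0.95,0,0,0,0,0,0]

```text
clock: 34.4
tcp_pos: [0.6088, 0.1153, 0.0672]
eef_rot: [0.599, 0.741, 0.277, 0.123]
wrist_force: [-0.1, -4.2, 5.4]
width: 0.127
```

```bash
python3 turn.py 1 | head -5; python3 - <<'E'
from h import *
st,f=snap('wrist','w16'); print(st['joint_pos'],st['wrist_force'],st['torque'],st['width'])
np.save('w16.npy',np.r_[st['tcp_pos'],st['eef_rot']])
E
```

```text
phi0 2.060355754971398 final q [ 0.04  0.4   2.15  1.55  0.24 -1.57]
max 0.0 0.95 end [0.60880664 0.11528119 0.06719653]
1 0, 0, 0, -0.2, 0, 0.95
[-0.06425896 -4.24458066  5.44673039] [ 0.10838976 -0.66231001 -0.25617653]
[ 0.04483003  0.40100296  2.13878654  1.44756891  0.24422165 -1.53803345] [-0.06425896 -4.24458066  5.44673039] [ 0.10838976 -0.66231001 -0.25617653] 0.1265540245923006
```

View pics/w16.png

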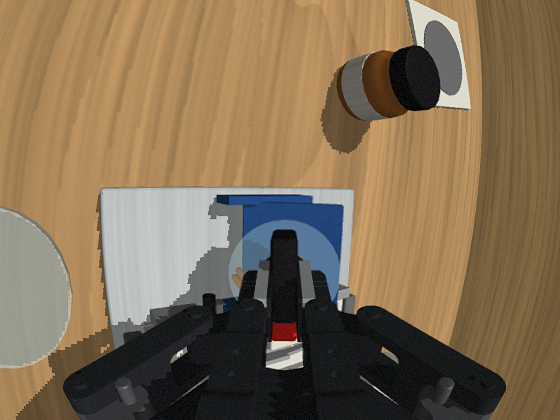

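Request:
arm_command:
  targets: [0,0,0,-0.15,0,0.7,0,0,0,0,0,0,0,0,0,0,0,0]

```text
clock: 34.83
tcp_pos: [0.6089, 0.1152, 0.0673]
eef_rot: [0.616, 0.725, 0.284, 0.119]
wrist_force: [0.3, -3.9, 5.1]
width: 0.128
```

Request:
arm_command:
  targets: [0,0,0,0,0,0,0,0,0,0,0,0,0,0,0,0,0,0]
  hand: 120

```text
clock: 35.2
tcp_pos: [0.6071, 0.116, 0.0655]
eef_rot: [0.616, 0.726, 0.283, 0.117]
wrist_force: [0.3, -0.5, 0.7]
width: 0.531
```

Request:
arm_command:
  targets: [0,0,-0.5,0,0,0,0,0,-1,0,0,0,0,0,-1,0,0,0,0,0,-1,0,0,0,0,0,-0.8,0,0,0,0,0,0,0,0,0]

```text
clock: 35.95
tcp_pos: [0.5628, 0.0928, 0.1366]
eef_rot: [0.616, 0.725, 0.283, 0.118]
wrist_force: [0.7, -0.3, 0.4]
width: 0.526
```

```bash
python3 - <<'E'
from h import *
st,f=snap('wrist','w17'); print(st['clock'],st['tcp_pos'],st['joint_pos'],st['wrist_force'],st['width'])
np.save('w17.npy',np.r_[st['tcp_pos'],st['eef_rot']])
a,g=snap('scene','s17'); a,h=snap('side','d17')
cv2.imwrite('pics/c17.png',np.hstack([cv2.resize(g[150:320,190:390],(400,340),interpolation=cv2.INTER_CUBIC),cv2.resize(h[160:290,170:330],(400,340),interpolation=cv2.INTER_CUBIC)]))
E
```

```text
35.95 [0.56277374 0.0927889  0.13658942] [-0.0080185   0.22382917  2.1684439   1.00018992  0.32604137 -1.06541248] [ 0.71271701 -0.32067496  0.3854312 ] 0.5259940172559394
```

View pics/w17.png

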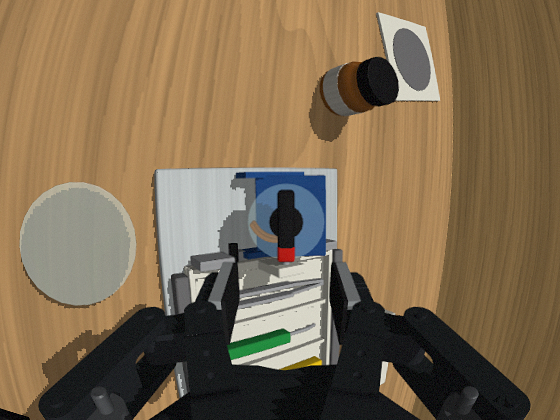

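View pics/c17.png

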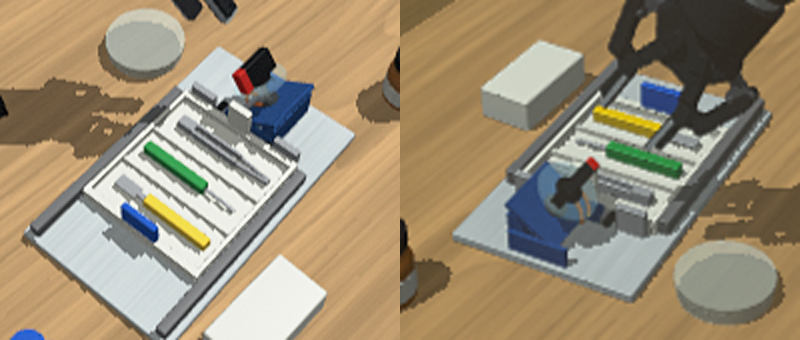

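```bash
python3 - <<'E'
from h import *
v=np.load('w17.npy'); st=dict(tcp_pos=v[:3],eef_rot=v[3:])
# intersect with plane through CG+13mm AX, normal AX
Q=CG+.013*AX
def at(px):
    o,d=ray('wrist',px,st); return o+d*((Q-o)@AX)/(d@AX)
f=cv2.imread('pics/w17.png'); hsv=cv2.cvtColor(f,cv2.COLOR_BGR2HSV)
g=cv2.resize(f[170:300,200:360],None,fx=4.5,fy=4.5,interpolation=cv2.INTER_CUBIC); cv2.imwrite('pics/w17c.png',g)
a=at((286.3,261)); b=at((286,198)); d=a-b; print(np.linalg.norm(d),'red angle',np.degrees(np.arctan2(d@E2,d@E1)),'c=',2.25-np.radians(np.degrees(np.arctan2(d@E2,d@E1))+90))
E
```

```text
0.04423369970455714 red angle -90.40559477678038 c= 2.257078964283709
```

View pics/w17c.png

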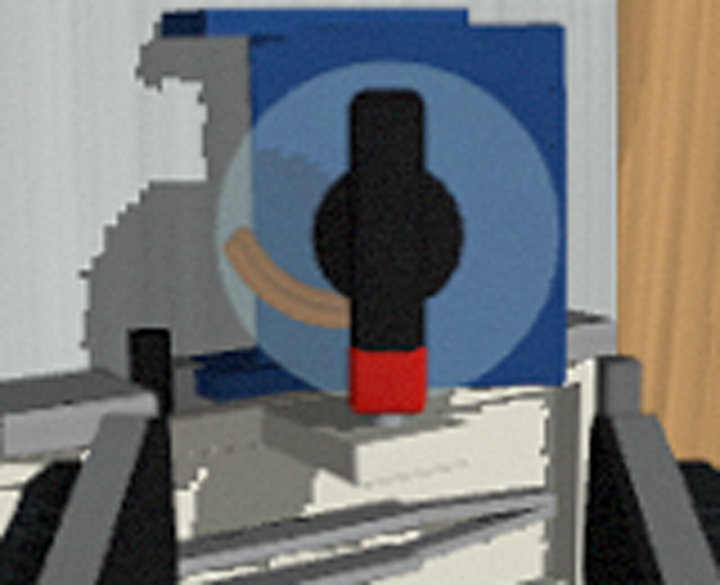

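Request:
arm_command:
  targets: [0,-0.6,-1,0,0,0,0,-0.6,-1,0,0,0,0,-0.6,-1,0,0,0,0,-0.6,-1,0,0,0,0,0,-1,0,0,0,0,0,0,0,0,0]

```text
clock: 36.85
tcp_pos: [0.4715, 0.0624, 0.1909]
eef_rot: [0.616, 0.725, 0.283, 0.118]
wrist_force: [0.7, -0.1, -0.1]
width: 0.531
```

```bash
python3 - <<'E'
from h import *
st,f=snap('wrist','w18'); print(st['clock'],st['tcp_pos'],st['joint_pos'])
a,g=snap('scene','s18')
cv2.imwrite('pics/c18.png',cv2.resize(g[160:320,190:390],(750,600),interpolation=cv2.INTER_CUBIC))
E
```

```text
36.85 [0.47151583 0.06235897 0.19090341] [-1.09476897e-01 -1.85861488e-03  2.25640497e+00  7.86032179e-01
  4.70030006e-01 -9.08636287e-01]
```

View pics/w18.png

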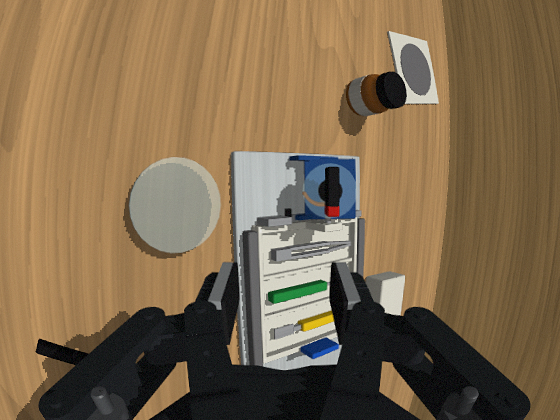

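View pics/c18.png

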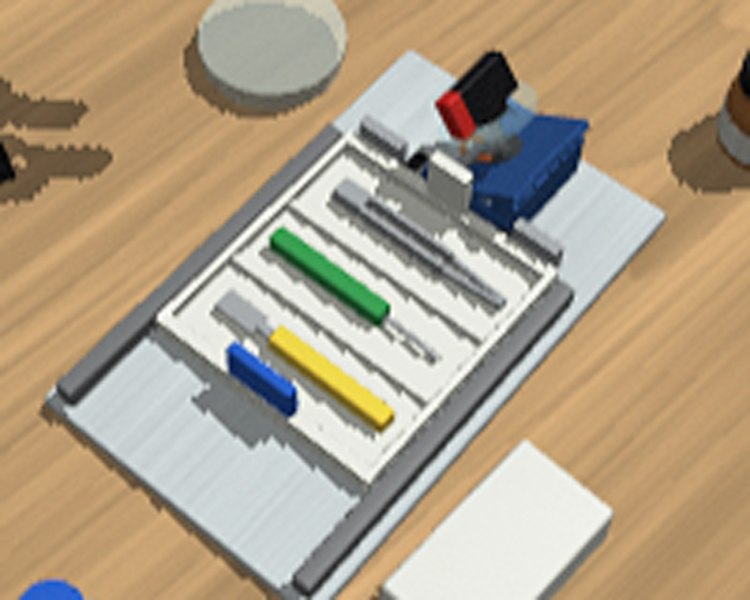

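The wing's red end points at the tray and measures c = 2.26. The tray touches the stops, and all the tools lie flat in their lanes. One numeric check of the tray position before handing in.

```bash
python3 - <<'E'
from h import *
f=cv2.imread('pics/s18.png')
c=cv2.resize(f[160:320,190:390],None,fx=3.75,fy=3.75,interpolation=cv2.INTER_CUBIC)
# reference: predicted positions relative to rail -y ends (scene calib offsets cancel)
px=lambda p:(proj('scene',O+RD.apply(np.array(p)/1000.))-[190,160])*3.75
print('rail end L',px((-76.5,-160,26)),'R',px((76.5,-160,26)))
for y in (-13,-21): print(y,'front corners L',px((-75,y-83,25)),'R',px((75,y-83,25)))
E
```

```text
rail end L [ 68.30173214 387.77842184] R [287.85744921 568.02741848]
-13 front corners L [154.82275669 310.13554776] R [368.36827127 476.03368475]
-21 front corners L [144.56546519 319.89577989] R [358.31043297 487.07624808]
```

```bash
python3 -c "
from cell import *
print(sign_off()); print(sense()['clock'])"
```

```text
the job is handed in; nothing more can be done
None
the job is handed in; nothing more can be done
```

The kit is ready and the job is handed in, at about 37 s of the 72 s allowed. The probe is in the middle lane, the yellow spatula is in the last lane, and the tray is drawn up to the stops with the cam lock turned.

- **Tools:** In the last pictures the probe, spatula and forceps each lie flat and lengthwise in their own lanes.
- **Tray:** I pushed it by the blue tab until the force rose to about 8 N on the buffers, with the tray at roughly y = -20. The stud head was then visible under the cam's clear cover.
- **Lock:** After release the wing's red end pointed at the tray, and I measured the cam at about 2.26 rad, inside the 2.1 to 2.4 holding range.
- **Bystanders:** I never touched the dish, jar, slide box or water bottle. In the last pictures the dish, jar and slide box stand where they were. The bottle was at the edge of those views, so I did not check it closely.

- **Joint limit:** My first straight approach to the wing ran joint 5 down to its 0.05 limit; it read 0.0502, so it did not pass it. I backed off and gripped the wing with a 12° lean instead, and the turn loads stayed at about 7 N or less.
- **Tray position check:** My last pixel measurement put the tray at about -15 ± 2 mm, against -13 for fully tight. That agrees only within the measurement error. The picture shows the tray touching the stops.

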